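Turn the car stand over onto the setup board

TASK

The low car stand has been left upside down on the bench in front of the raised setup board, and it is too wide to grip. Push it up against the board's front edge, tip it up on edge there and over onto the board so that it lies right way up, then slide it back until it sits square against the driver rack. Press lightly all the way, because the board has been levelled and a hard shove would knock it out of true, and leave the glue bottle, loose wheel, battery pack and screwdriver where they are.

Things in the scene. Friction and masses are not known exactly. Their poses are not given: they have to be found in the camera images.
- board: White setup board, fixed flat slab 24 mm high, 500 mm wide (its y), 420 mm deep (its x). Origin: middle of its front edge at bench height; +x runs back over the board, z up; its upright front face is the plane x = 0. A bare model-car chassis stands on its rear half.
- rack (a point): Driver rack: fixed aluminium bar across the board, parallel to its front edge, 30 mm deep, 400 mm long, 26 mm high. This point: middle of the foot of its front face, 150 mm behind the board's front edge, 24 mm above the bench. Axes as the board's. Hex drivers stand in its outer ends (beyond 115 mm from the middle), up to 155 mm above the bench.
- stand: Loose black plastic car stand, 0.16-0.28 kg, friction 0.5 to 0.7: foot plate 125 mm (its x) by 140 mm (its y), 9 mm thick, with a centred 101 x 116 mm platform 13 mm high. Origin: its centre, half-way up the 22 mm. Its z comes out of its underside: up at the start (platform on the bench, plate's rim a ledge 13 mm up), down when right way up. Starts roughly square to the board, 20-70 mm before it.
- glue: Bystander: small white glue bottle, 30 mm across, 65 mm tall, standing near the left or right end of the board, in front of the driver rack. Origin: centre of its underside.
- wheel: Bystander: loose rubber-tyred model-car wheel lying flat, 63 mm across, 26 mm high, near the other end of the board. Origin: centre of its underside.
- pack: Bystander: flat battery pack, 138 x 47 x 25 mm, on the bench left of the car stand. Origin: centre of its underside.
- driver: Bystander: screwdriver, 170 mm long, lying on the bench right of the car stand. Origin: centre of its underside.
There are look-alikes about, which are no part of the job. What is meant by the stand is not green, and is the smaller of those in its own colour.

How it is judged:
On the way, in this order (a step that is already met when the one before it is completed fails the run):
1. the car stand stands tipped up on its long side at the board's front edge (within about 30 degrees of upright, its centre within 45 mm of the front face and lower than 90 mm) ((angle between stand's own x axis and vertical below 0.52 rad or angle between stand's own x axis and vertical above 2.62 rad) and x of stand in the frame of board between -0.045 and 0.045 m and height (world z) of stand below 0.09 m), for 0.1 s.
2. the car stand lies right way up on the board (angle between stand's own z axis and vertical above 2.95 rad and x of stand in the frame of board above 0 m and height (world z) of stand between 0.027 and 0.045 m), for 0.1 s.
At the end, for the whole second after the job is handed in: The car stand lies still, right way up and flat on the setup board, its back side against the driver rack (gap under 6 mm), square to it within 4 degrees, its centre within 150 mm of the board's middle line (angle between stand's own z axis and vertical above 3.06 rad and height (world z) of stand between 0.031 and 0.039 m and x of stand in the frame of board between 0.0815 and 0.0925 m and y of stand in the frame of board between -0.15 and 0.15 m and angle between the x axis of stand and the x axis of board, either way round below 0.07 rad and linear speed of stand below 0.02 m/s); the robot touches nothing.
It fails at once if the robot presses on the car stand with more than 20 N (contact force between any of the fingers, the arm and stand above 20 N).
It fails at once if the glue bottle, loose wheel, battery pack or screwdriver is moved more than 15 mm (distance of any of glue, wheel, pack, driver from where it was at the start of the episode above 0.015 m).
It also fails if it takes over 72 s, if anything falls off the work surface, if the arm or the gripper's body presses on something with over 40 N, if the wrist force passes 120 N, or if a joint passes its speed limit or range.

ROBOT

A 6-joint arm with a two-finger parallel gripper is mounted at the origin on the work surface. World frame = base frame: x ahead of the robot, y to its left, z up, the work surface at z = 0. Lengths are in m, angles in rad, forces in N, time in s.
With the tool pointing down it reaches from about 0.35 to 0.725 m from the base axis. Payload 6 kg.
Tool frame: the origin (TCP) lies at the very end of the fingers, on their centre line; the grasp point (between the pads) lies 19 mm behind it; z points along the fingers, y is the direction in which the jaws open and shut (so a half turn about z gives the same grasp; the last joint's range is limited). The gripper opens to 85 mm and grips with 20 to 120 N. Pads are 22 mm wide; open, the fingers measure 114 mm over their backs; the gripper's body (76 mm by 85 mm) begins 54 mm behind the grasp point. The pads swing forward as they close: fully open they stand 13 mm farther back than shut.
Start: joints at [-0.771, 0.04, 0.085, 0, -1.615, -0.334], TCP at [0.269, -0.536, 0.231] pointing down, gripper open.
Joint ranges: [-2.56, 2.56], [-1.29, 2.01], [-1.08, 1.49], [-3.29, 1.98], [-2.81, -0.18], [-2.99, 2.99]. Speed limits (rad/s): [2.57, 2.57, 3.01, 3.14, 3.14, 3.14].

INTERFACE

Orientations are given as a rotation vector (axis times angle).
In Python, from rig import sense, grab_frame, hand_in gives the robot as it stands.
- The arm moves only by the shell command python3 -m jog 'ROWS'. ROWS is JSON, a list of rows, each an object of numbers: "dx", "dy", "dz": the shift along the tool's x, y, z in mm; "ax", "ay", "az": the turn, a rotation vector about the tool's x, y, z in degrees; "hand": the closure, from -1 (fully open) to 1 (shut). A call has 1 to 12 rows; each row shifts and turns the commanded pose from where the row before left it, along the tool's axes as they then stand; what a row does not reach is not made up. A row lasts 1/8 s, in which the tool goes at most 62.5 mm and 10.7 degrees, less where a joint would pass 70% of its speed; a pose out of reach is approached as far as the arm can. A call is refused whole if a number of a shift passes 62.5 or a number of a turn 10.7, either way. A call with a gripper value outside its range is refused whole. The fingers move at their own pace and stop on an object; the grip force is fixed at half the most. Time passes only in rows, so rows that do not move let the fingers close. It gives the time, the measured TCP pose, the force and the opening at its end, in the units of the state.
- sense(): the state, without advancing time (a new reading comes with each control period).
- grab_frame(name): name is "side" or "top"; returns a dict with "pixels" (480x640x3 uint8, blue, green, red), "mtx" (3x3 intrinsics, pixels), "world_from_camera" (4x4, takes a point from camera to world coordinates). Camera axes: x right, y up, looking along -z (the intrinsics and any distortion apply to the point x, -y, -z); pixel columns grow to the right and rows downward; lengths in m; the calibration is good to about 2 mm. A picture is of the moment at which its call begins. There is no depth.
- hand_in(): hands the job in, once; it reports no verdict.
The state is a dict: "clock": time; "joints": joint angles; "qvel": joint speeds; "joint_efforts": joint torques, N m; "eef_pos": TCP position; "tcp_rot": TCP orientation; "ft_force": force on the tool from outside, world axes, zero at the start; "wrist_torque": the same for the moment, N m; "opening": opening from 0.0 (shut) to 1.0 (fully open).
Only numpy, scipy, OpenCV 4.12 (cv2) and the standard library are available. Lean on these libraries where they do the work, as an engineer would, in place of code of your own. Each camera call takes 0.05 s, during which the arm holds its last target.

## Working session

There is one attempt and no reset: what is moved stays moved. The work goes in short steps, Python scripts to look and compute and a shell command to move; the robot and the scene stay as the last step left them, time stands still between calls to the robot, and variables do not carry over. Pictures are saved under pics/ and viewed, and the job is handed in when it is done.

```bash
ls; mkdir -p pics
python3 - <<'E'
from rig import sense, grab_frame
import cv2,json
s=sense();print({k:(v if not hasattr(v,'round') else v) for k,v in s.items()})
for n in("side","top"):
    f=grab_frame(n);cv2.imwrite(f"pics/{n}0.png",f["pixels"]);print(n,f["mtx"],f["world_from_camera"],[k for k in f])
E
```

```text
pics
{'clock': 0.0, 'joints': array([-7.71300511e-01,  4.08111842e-02,  8.37928279e-02, -5.22059184e-04,
       -1.61550257e+00, -3.33709677e-01]), 'qvel': array([ 1.41996853e-03, -8.04750944e-05, -9.60493543e-04,  5.56098043e-04,
       -4.07220869e-04, -9.02161522e-04]), 'joint_efforts': array([-1.65252855e-03, -3.68201888e+01,  3.47413945e+01,  6.93243071e+00,
       -5.46112511e-03,  4.69893666e-05]), 'eef_pos': array([ 0.26941632, -0.53572963,  0.23025787]), 'tcp_rot': array([ 7.24981614e-01, -3.05629635e+00, -2.72499240e-03]), 'ft_force': array([-0.26965809,  0.55593913,  0.67054547]), 'wrist_torque': array([ 0.00574218, -0.04561045,  0.03772563]), 'opening': 0.9996858687151094}
side [[620.38903058   0.         320.20275012]
 [  0.         620.38903058 230.66920335]
 [  0.           0.           1.        ]] [[-0.95390331  0.18279362 -0.23802306  0.25123333]
 [-0.29946671 -0.52768371  0.79490225  0.9211537 ]
 [ 0.01970218  0.82953987  0.55809984  0.72583181]
 [ 0.          0.          0.          1.        ]] ['pixels', 'mtx', 'world_from_camera']
top [[598.30842154   0.         325.33844208]
 [  0.         598.30842154 242.19156806]
 [  0.           0.           1.        ]] [[ 0.00982953  0.99321611 -0.11586693  0.39022528]
 [-0.99978564  0.01187326  0.01696161 -0.03853123]
 [ 0.01822226  0.11567536  0.99311991  1.52427553]
 [ 0.          0.          0.          1.        ]] ['pixels', 'mtx', 'world_from_camera']
```

View pics/top0.png

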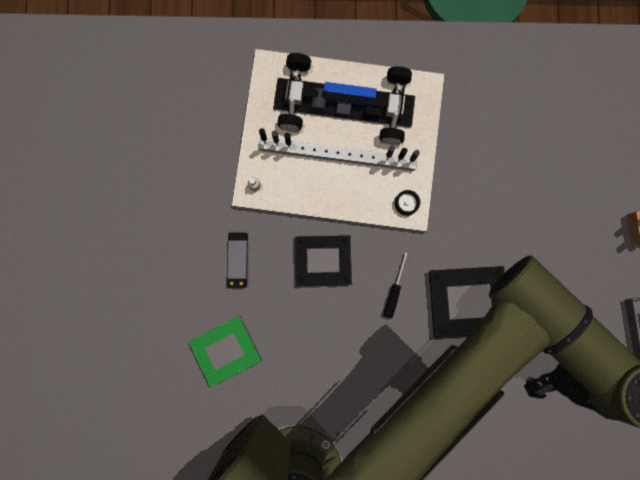

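View pics/side0.png

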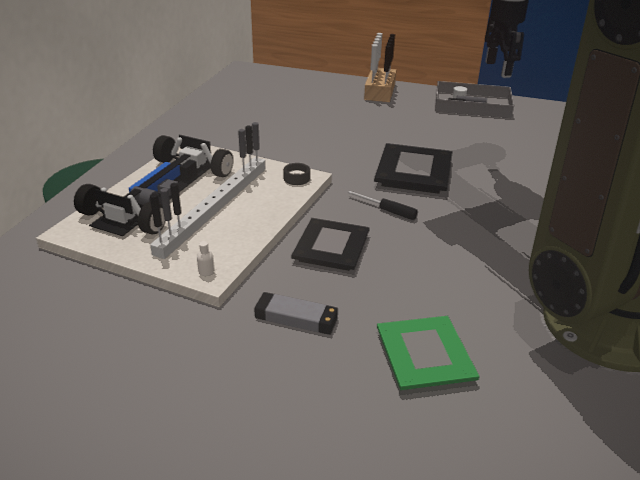

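The top view shows the small black stand at about (323,262), the larger black decoy at (470,300) and the green one at (225,350). The board's front edge runs from (233,207) to (427,231). The glue is at left (254,184), the wheel at right (407,203), the pack at (237,260) and the screwdriver at (396,285). Next I'll measure these.

```bash
cat > h.py <<'E'
import numpy as np,cv2
from rig import sense,grab_frame
def proj(f,P):
    T=f["world_from_camera"];p=T[:3,:3].T@(np.asarray(P,float)-T[:3,3]);q=f["mtx"]@np.array([p[0],-p[1],-p[2]]);return q[:2]/q[2]
def ray(f,uv,z):
    T=f["world_from_camera"];d=np.linalg.inv(f["mtx"])@np.array([uv[0],uv[1],1.]);d=T[:3,:3]@np.array([d[0],-d[1],-d[2]])
    o=T[:3,3];return o+d*(z-o[2])/d[2]
def save(f,name,box=None,sc=1):
    im=f["pixels"]
    if box is not None: x0,y0,x1,y1=box; im=cv2.resize(im[y0:y1,x0:x1],None,fx=sc,fy=sc,interpolation=cv2.INTER_CUBIC)
    cv2.imwrite("pics/"+name,im)
def comp(mask,pt):
    n,l,s,c=cv2.connectedComponentsWithStats(mask.astype(np.uint8));return l==l[pt[1],pt[0]],s[l[pt[1],pt[0]]]
E
python3 - <<'E'
from h import *
f=grab_frame("top");im=f["pixels"].astype(int)
save(f,"top_st.png",(220,170,440,330),3.6)
# stand
m=(im.max(2)<55); mm,s=comp(m,(303,262));print(s)
c=cv2.findContours(mm.astype(np.uint8),0,2)[0][0];r=cv2.minAreaRect(c);b=cv2.boxPoints(r);print(r,b)
B=[ray(f,p,.022)[:2] for p in b];print(np.round(B,4),[np.linalg.norm(B[i]-B[i-1]) for i in range(4)])
# board
m=(im.min(2)>140);mm,s=comp(m,(330,200));print(s)
c=cv2.findContours(mm.astype(np.uint8),0,2)[0];c=max(c,key=cv2.contourArea);h=cv2.convexHull(c)
q=cv2.approxPolyDP(h,8,True)[:,0];print(q)
for p in q: print(p,np.round(ray(f,p,.024),4))
E
```

```text
[ 294  236   58   52 2012]
((322.1758117675781, 260.8284912109375), (50.869266510009766, 56.4504508972168), 88.40885925292969) [[293.25522 236.1874 ]
 [349.68393 234.61995]
 [351.0964  285.4696 ]
 [294.6677  287.03705]]
[[ 0.5798  0.0171]
 [ 0.5855 -0.1257]
 [ 0.4569 -0.1299]
 [ 0.4515  0.0115]] [np.float64(0.12840391521151423), np.float64(0.14290821283442856), np.float64(0.12866616134004183), np.float64(0.14151151233049472)]
[  232    49   212   182 19130]
[[256  49]
 [443  74]
 [426 230]
 [232 205]]
[256  49] [1.0722 0.1224 0.024 ]
[443  74] [ 1.0126 -0.3681  0.024 ]
[426 230] [ 0.5995 -0.3194  0.024 ]
[232 205] [0.6574 0.1735 0.024 ]
```

Run:
```python
from h import *
f=grab_frame("side");save(f,"side_st.png",(230,140,430,290),4)
```

```text
(no output)
```

View pics/top_st.png

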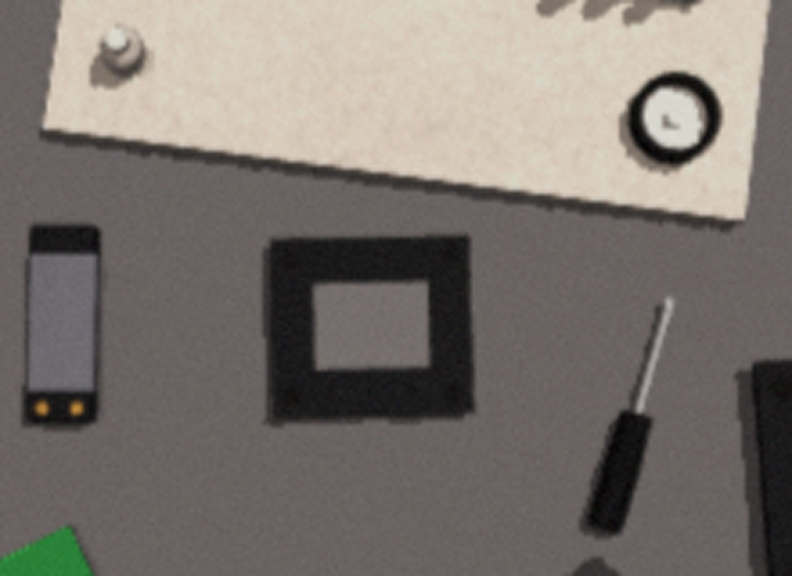

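View pics/side_st.png

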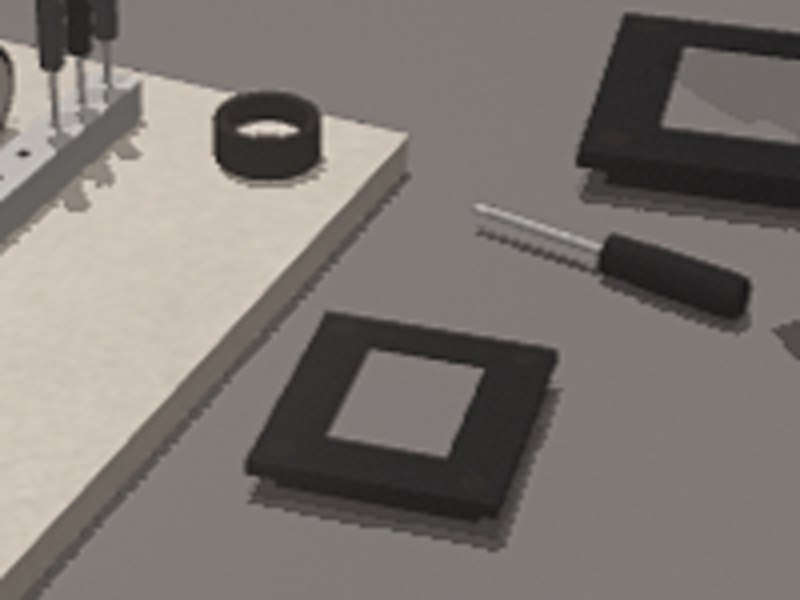

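Stand: centre about (0.518, -0.057), yaw +2°, sides measuring 0.128 × 0.142 m. The grey centre shows no hole walls, so it is just a patch. Board: front middle about (0.6285, -0.073), yaw about -6.8°, size checks out at 0.496 × 0.418 m. I'll turn the hand square to the board and bring it in front of the stand.

```bash
cat >> h.py <<'E'
from scipy.spatial.transform import Rotation as R
YAW=np.deg2rad(-6.8);O=np.array([.6285,-.073,0]);RB=R.from_euler('z',YAW).as_matrix()
def tob(p): return RB.T@(np.asarray(p)-O)
def st():
    s=sense();M=RB.T@R.from_rotvec(s["tcp_rot"]).as_matrix()
    phi=np.degrees(np.arctan2(M[0,2],-M[2,2]))
    print("t%.2f TCPb(mm)"%s["clock"],np.round(tob(s["eef_pos"])*1e3,1),"phi %.1f"%phi,"toolx",np.round(M[:,0],3),"tooly",np.round(M[:,1],3),"Fb",np.round(RB.T@s["ft_force"],2),"op %.2f"%s["opening"])
    return s,M
def need(xb,yb,zb):
    s,M=st();d=M.T@(np.array([xb,yb,zb])-tob(s["eef_pos"])*1e3);print("need tool dx,dy,dz",np.round(d,1))
E
python3 -m jog '[{"az":8.4,"hand":-1},{"az":8.4},{"az":8.4},{"az":8.3},{"dx":-6,"dy":56},{"dx":-6,"dy":56},{"dx":-6,"dy":56},{"dx":-6,"dy":56},{"dx":-6,"dy":56},{"dx":-6,"dy":56},{"dx":-6,"dy":56},{"dx":-6,"dy":56}]'; python3 -c "
from h import *
need(-250,3,150);print(sense()['joints'])"
```

```text
t0.20 TCPb(mm) [-301.7 -502.1  230.7] phi -0.0 toolx [-0.834 -0.552  0.   ] tooly [-0.552  0.834  0.001] Fb [-0.31  0.58  0.09] op 1.00
need tool dx,dy,dz [-321.9  392.7   81.1]
[-7.71281849e-01  4.06009783e-02  8.42613891e-02 -2.48395422e-04
 -1.61550255e+00 -3.33688236e-01]invalid input at $[0]: expected keys dx, dy, dz, ax, ay, az, hand
```

```bash
python3 -m jog '[{"dx":0,"dy":0,"dz":0,"ax":0,"ay":0,"az":8.4,"hand":-1},{"dx":0,"dy":0,"dz":0,"ax":0,"ay":0,"az":8.4,"hand":-1},{"dx":0,"dy":0,"dz":0,"ax":0,"ay":0,"az":8.4,"hand":-1},{"dx":0,"dy":0,"dz":0,"ax":0,"ay":0,"az":8.3,"hand":-1}]'; python3 -c "
from h import *
need(-250,3,150)"
```

```text
clock: 0.7
eef_pos: [0.2694, -0.536, 0.231]
tcp_rot: [-0.194, -3.135, -0.001]
ft_force: [0.1, 0.5, 0.7]
opening: 1.001
t0.70 TCPb(mm) [-301.7 -502.2  231. ] phi -0.0 toolx [-1.     0.005  0.   ] tooly [0.005 1.    0.   ] Fb [0.05 0.52 0.65] op 1.00
need tool dx,dy,dz [-49.2 505.4  81.2]
```

```bash
python3 -m jog '[{"dx":-5,"dy":56,"dz":0,"ax":0,"ay":0,"az":0,"hand":-1},{"dx":-5,"dy":56,"dz":0,"ax":0,"ay":0,"az":0,"hand":-1},{"dx":-5,"dy":56,"dz":0,"ax":0,"ay":0,"az":0,"hand":-1},{"dx":-5,"dy":56,"dz":0,"ax":0,"ay":0,"az":0,"hand":-1},{"dx":-5,"dy":56,"dz":0,"ax":0,"ay":0,"az":0,"hand":-1},{"dx":-5,"dy":56,"dz":20,"ax":0,"ay":0,"az":0,"hand":-1},{"dx":-5,"dy":56,"dz":20,"ax":0,"ay":0,"az":0,"hand":-1},{"dx":-5,"dy":56,"dz":20,"ax":0,"ay":0,"az":0,"hand":-1},{"dx":-5,"dy":56,"dz":20,"ax":0,"ay":0,"az":0,"hand":-1},{"dx":0,"dy":0,"dz":0,"ax":0,"ay":-10,"az":0,"hand":-1},{"dx":0,"dy":0,"dz":0,"ax":0,"ay":-10,"az":0,"hand":-1},{"dx":0,"dy":0,"dz":0,"ax":0,"ay":-10,"az":0,"hand":-1}]'; python3 -c "
from h import *
need(-250,3,80)
f=grab_frame('side');save(f,'s1.png')"
```

```text
clock: 2.2
eef_pos: [0.3888, -0.0407, 0.1473]
tcp_rot: [0.161, 2.649, -0.057]
ft_force: [-90.6, -61.0, -16.6]
opening: 1.001
t2.20 TCPb(mm) [-241.8    3.7  147.3] phi 28.0 toolx [-0.883 -0.001 -0.469] tooly [ 0.005  1.    -0.012] Fb [-82.72 -71.27 -16.56] op 1.00
need tool dx,dy,dz [38.8  0.  55.6]
```

View pics/s1.png

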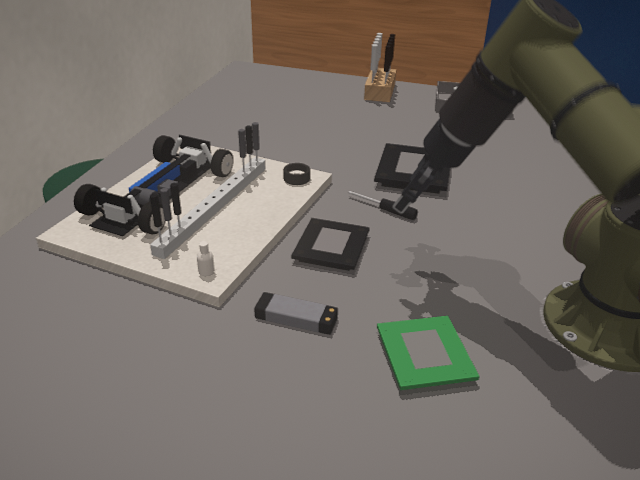

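```bash
python3 -m jog '[{"dx":0,"dy":0,"dz":0,"ax":0,"ay":0,"az":0,"hand":-1},{"dx":0,"dy":0,"dz":0,"ax":0,"ay":0,"az":0,"hand":-1}]'; python3 -c "
from h import *
need(-205,3,40);s=sense();print(s['joints'],s['qvel'])
f=grab_frame('side');save(f,'s2.png',(340,40,540,240),3)"
```

```text
clock: 2.5
eef_pos: [0.3878, -0.0409, 0.1449]
tcp_rot: [0.16, 2.655, -0.054]
ft_force: [0.0, 0.1, 0.0]
opening: 1.002
t2.50 TCPb(mm) [-242.8    3.4  144.9] phi 27.6 toolx [-0.886 -0.001 -0.464] tooly [ 0.004  1.    -0.01 ] Fb [0.03 0.08 0.04] op 1.00
need tool dx,dy,dz [ 15.2   0.8 110.5]
[ 0.83384997 -1.28851289 -1.08269631  0.39575819 -1.49726301 -2.49791516] [-0.02168454 -0.00580522 -0.00028021  0.00411632  0.00136996 -0.00190865]
```

View pics/s2.png

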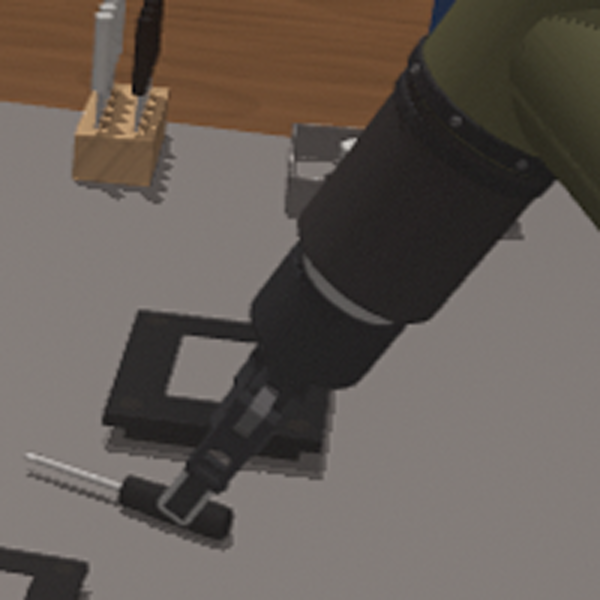

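The tilt at this short reach ran the arm into the limits of joints 2 and 3, and the fast wrist swing gave a large inertial force. I'll back out slowly, push with the tool vertical, and tilt only once I'm farther out.

```bash
python3 -m jog '[{"dx":-4,"dy":0,"dz":0,"ax":0,"ay":2,"az":0,"hand":-1},{"dx":-4,"dy":0,"dz":0,"ax":0,"ay":3,"az":0,"hand":-1},{"dx":-4,"dy":0,"dz":0,"ax":0,"ay":3,"az":0,"hand":-1},{"dx":-4,"dy":0,"dz":0,"ax":0,"ay":4,"az":0,"hand":-1},{"dx":-4,"dy":0,"dz":0,"ax":0,"ay":4,"az":0,"hand":-1},{"dx":0,"dy":0,"dz":0,"ax":0,"ay":4,"az":0,"hand":-1},{"dx":0,"dy":0,"dz":0,"ax":0,"ay":4,"az":0,"hand":-1},{"dx":0,"dy":0,"dz":0,"ax":0,"ay":3,"az":0,"hand":-1},{"dx":0,"dy":0,"dz":0,"ax":0,"ay":3,"az":0,"hand":-1},{"dx":0,"dy":0,"dz":0,"ax":0,"ay":0,"az":0,"hand":-1}]'; python3 -c "
from h import *
need(-210,3,15);s=sense();print(s['joints'],s['qvel'])"
```

```text
clock: 3.8
eef_pos: [0.4064, -0.0439, 0.1527]
tcp_rot: [-0.195, -3.094, 0.012]
ft_force: [0.5, 0.1, 0.7]
opening: 1.001
t3.80 TCPb(mm) [-224.     2.6  152.7] phi -2.4 toolx [-0.999  0.007  0.041] tooly [ 0.007  1.    -0.011] Fb [0.46 0.12 0.66] op 1.00
need tool dx,dy,dz [-19.7   1.9 137. ]
[ 0.38346078 -0.45714603 -0.47780095 -0.01086081 -1.59139471 -2.08006998] [ 0.02074008 -0.04107929 -0.02561518  0.01638017  0.01204528 -0.01466912]
```

```bash
python3 -m jog '[{"dx":0,"dy":0,"dz":15,"ax":-0.6,"ay":-2.4,"az":0,"hand":-1},{"dx":0,"dy":1,"dz":25,"ax":0,"ay":0,"az":0,"hand":-1},{"dx":2,"dy":0,"dz":30,"ax":0,"ay":0,"az":0,"hand":-1},{"dx":0,"dy":0,"dz":25,"ax":0,"ay":0,"az":0,"hand":-1},{"dx":0,"dy":0,"dz":20,"ax":0,"ay":0,"az":0,"hand":-1},{"dx":0,"dy":0,"dz":15,"ax":0,"ay":0,"az":0,"hand":-1},{"dx":0,"dy":0,"dz":10,"ax":0,"ay":0,"az":0,"hand":-1},{"dx":0,"dy":0,"dz":0,"ax":0,"ay":0,"az":0,"hand":-1}]'; python3 -c "
from h import *
need(-190,3,-6);s=sense();print(s['joints'])
f=grab_frame('side');save(f,'s3.png',(260,140,480,300),3.6)
f=grab_frame('top');save(f,'t3.png',(240,190,400,310),5)"
```

```text
clock: 4.8
eef_pos: [0.4041, -0.0418, 0.0131]
tcp_rot: [0.192, 3.134, -0.001]
ft_force: [0.5, -0.2, 0.1]
opening: 0.998
t4.80 TCPb(mm) [-226.6    4.4   13.1] phi 0.1 toolx [-1.     0.004 -0.002] tooly [ 0.004  1.    -0.   ] Fb [ 0.54 -0.1   0.08] op 1.00
need tool dx,dy,dz [-36.5  -1.3  19.2]
[ 4.03154589e-01 -4.52271650e-01 -7.35171299e-01  1.31689501e-03
 -1.28646745e+00 -2.09684042e+00]
```

View pics/s3.png

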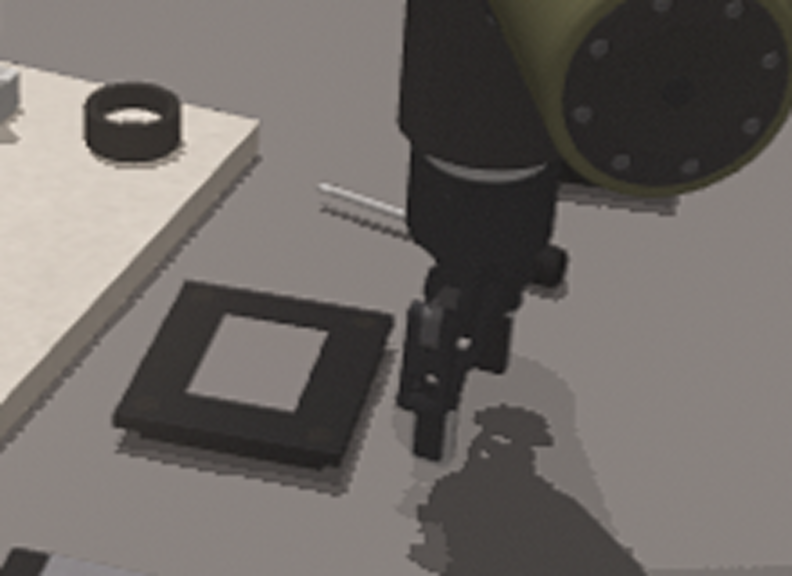

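View pics/t3.png

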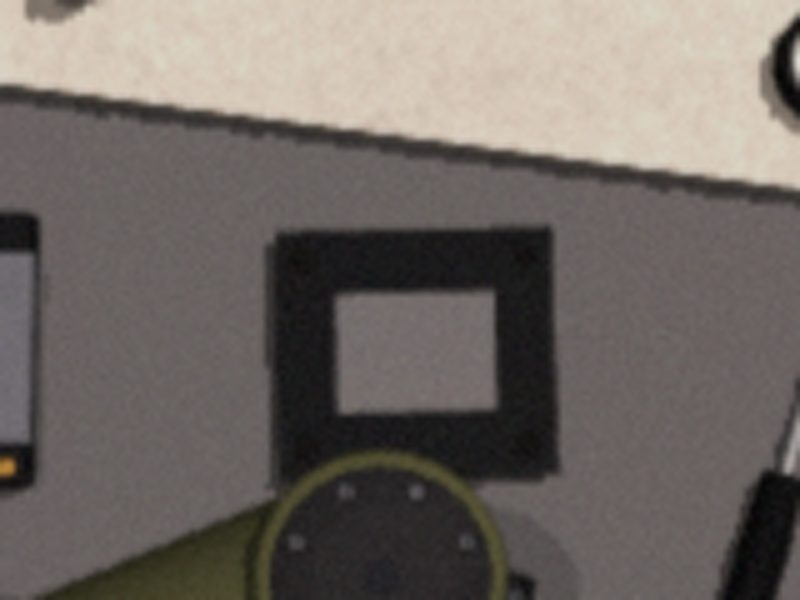

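Run:
```python
from h import *
f=grab_frame('side')
for y in(44,50,56):
  for z in (13,20,26):
    for dx in(-11,11):
      p=O+RB@(np.array([-226.6+dx,4.4+y,z])/1e3); print(y,z,dx,np.round((proj(f,p)-[260,140])*3.6))
```

```text
44 13 -11 [448. 480.]
44 13 11 [409. 469.]
44 20 -11 [449. 470.]
44 20 11 [410. 458.]
44 26 -11 [450. 460.]
44 26 11 [410. 449.]
50 13 -11 [445. 487.]
50 13 11 [405. 475.]
50 20 -11 [446. 476.]
50 20 11 [406. 465.]
50 26 -11 [446. 467.]
50 26 11 [406. 455.]
56 13 -11 [441. 493.]
56 13 11 [401. 482.]
56 20 -11 [442. 482.]
56 20 11 [402. 471.]
56 26 -11 [443. 473.]
56 26 11 [402. 462.]
```

The left fingertip is at crop (430,458), which matches an open tip 13 mm above the TCP. Next: go down to tip height 7 mm and push gently.

```bash
python3 -m jog '[{"dx":-5,"dy":0,"dz":8,"ax":0,"ay":0,"az":0,"hand":-1},{"dx":-8,"dy":-1,"dz":8,"ax":0,"ay":0,"az":0,"hand":-1},{"dx":-7,"dy":0,"dz":3,"ax":0,"ay":0,"az":0,"hand":-1},{"dx":-4,"dy":0,"dz":0,"ax":0,"ay":0,"az":0,"hand":-1},{"dx":-4,"dy":0,"dz":0,"ax":0,"ay":0,"az":0,"hand":-1},{"dx":-4,"dy":0,"dz":0,"ax":0,"ay":0,"az":0,"hand":-1},{"dx":-4,"dy":0,"dz":0,"ax":0,"ay":0,"az":0,"hand":-1},{"dx":-4,"dy":0,"dz":0,"ax":0,"ay":0,"az":0,"hand":-1},{"dx":-4,"dy":0,"dz":0,"ax":0,"ay":0,"az":0,"hand":-1}]'; python3 -c "
from h import *
need(-136,3,-6)
f=grab_frame('side');save(f,'s4.png',(260,140,480,300),3.6)
f=grab_frame('top');save(f,'t4.png',(240,190,400,310),5)"
```

```text
clock: 6.08
eef_pos: [0.4481, -0.0479, -0.0054]
tcp_rot: [0.192, 3.134, -0.0]
ft_force: [-1.4, 1.2, 0.6]
opening: 1.003
t6.08 TCPb(mm) [-182.1    3.6   -5.4] phi 0.1 toolx [-1.     0.003 -0.002] tooly [0.003 1.    0.   ] Fb [-1.52  1.03  0.55] op 1.00
need tool dx,dy,dz [-46.1  -0.4   0.7]
```

View pics/s4.png

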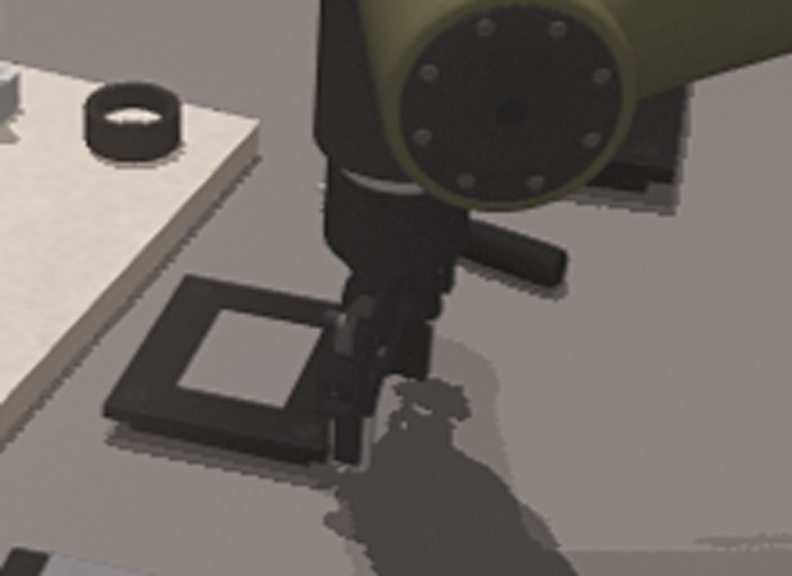

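View pics/t4.png

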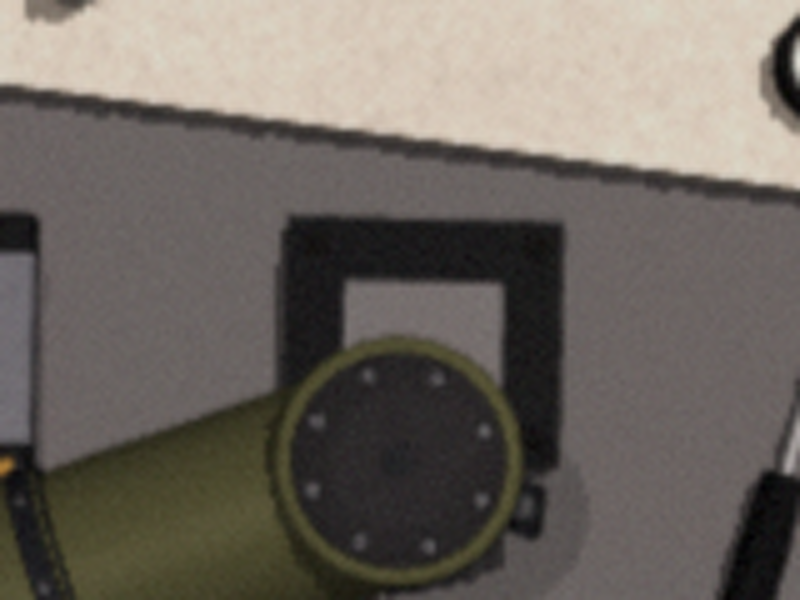

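```bash
python3 -m jog '[{"dx":-4,"dy":0,"dz":0,"ax":0,"ay":0,"az":0,"hand":-1},{"dx":-4,"dy":0,"dz":0,"ax":0,"ay":0,"az":0,"hand":-1},{"dx":-4,"dy":0,"dz":0,"ax":0,"ay":0,"az":0,"hand":-1},{"dx":-4,"dy":0,"dz":0,"ax":0,"ay":0,"az":0,"hand":-1},{"dx":-4,"dy":0,"dz":0,"ax":0,"ay":0,"az":0,"hand":-1},{"dx":-4,"dy":0,"dz":0,"ax":0,"ay":0,"az":0,"hand":-1},{"dx":-4,"dy":0,"dz":0,"ax":0,"ay":0,"az":0,"hand":-1},{"dx":-4,"dy":0,"dz":0,"ax":0,"ay":0,"az":0,"hand":-1},{"dx":-3,"dy":0,"dz":0,"ax":0,"ay":0,"az":0,"hand":-1}]'; python3 -c "
from h import *
need(-136,3,-6)
f=grab_frame('top');save(f,'t5.png',(240,190,400,310),5)"
```

```text
clock: 7.3
eef_pos: [0.4829, -0.0522, -0.0054]
tcp_rot: [0.192, 3.133, -0.0]
ft_force: [-0.7, 1.1, -1.2]
opening: 0.998
t7.30 TCPb(mm) [-147.     3.4   -5.4] phi 0.1 toolx [-1.     0.004 -0.002] tooly [ 0.004  1.    -0.   ] Fb [-0.85  0.96 -1.2 ] op 1.00
need tool dx,dy,dz [-11.   -0.3   0.6]
```

View pics/t5.png

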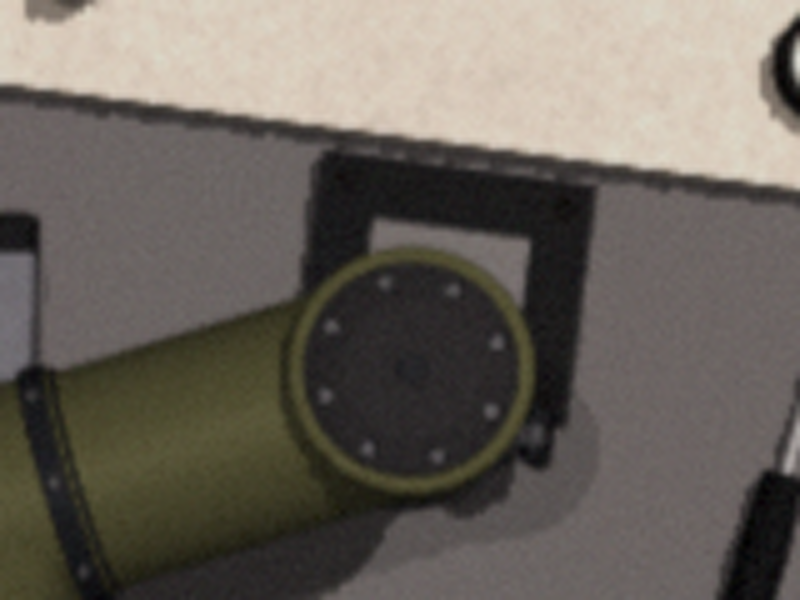

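```bash
python3 -m jog '[{"dx":-1.5,"dy":0,"dz":0,"ax":0,"ay":0,"az":0,"hand":-1},{"dx":-1.5,"dy":0,"dz":0,"ax":0,"ay":0,"az":0,"hand":-1},{"dx":-1.5,"dy":0,"dz":0,"ax":0,"ay":0,"az":0,"hand":-1},{"dx":-1.5,"dy":0,"dz":0,"ax":0,"ay":0,"az":0,"hand":-1}]';python3 -m jog '[{"dx":-1,"dy":0,"dz":0,"ax":0,"ay":0,"az":0,"hand":-1}]';python3 -m jog '[{"dx":-1,"dy":0,"dz":0,"ax":0,"ay":0,"az":0,"hand":-1}]'; python3 -c "
from h import *
need(-136,3,-6)"
```

```text
clock: 7.85
eef_pos: [0.4887, -0.0529, -0.0053]
tcp_rot: [0.192, 3.133, -0.0]
ft_force: [-0.9, 0.8, -0.3]
opening: 0.998
clock: 7.98
eef_pos: [0.4897, -0.053, -0.0053]
tcp_rot: [0.192, 3.133, -0.0]
ft_force: [-0.8, 0.2, -1.0]
opening: 1.004
clock: 8.1
eef_pos: [0.4907, -0.0532, -0.0053]
tcp_rot: [0.192, 3.133, -0.0]
ft_force: [-1.6, 0.1, -0.2]
opening: 1.001
t8.10 TCPb(mm) [-139.2    3.4   -5.3] phi 0.1 toolx [-1.     0.004 -0.002] tooly [ 0.004  1.    -0.   ] Fb [-1.61 -0.11 -0.19] op 1.00
need tool dx,dy,dz [-3.2 -0.4  0.7]
```

```bash
for i in 1; do python3 -m jog '[{"dx":-0.7,"dy":0,"dz":0,"ax":0,"ay":0,"az":0,"hand":-1}]';python3 -m jog '[{"dx":-0.7,"dy":0,"dz":0,"ax":0,"ay":0,"az":0,"hand":-1}]'; python3 -m jog '[{"dx":-0.7,"dy":0,"dz":0,"ax":0,"ay":0,"az":0,"hand":-1}]'; done|grep ft; python3 -c "
from h import *
need(-136,3,-6)
f=grab_frame('side');save(f,'s6.png',(240,140,460,300),3.6)"
```

```text
ft_force: [-1.4, 0.4, -0.4]
ft_force: [-1.8, 0.9, -0.4]
ft_force: [-0.9, 0.3, -0.3]
t8.47 TCPb(mm) [-137.1    3.4   -5.3] phi 0.1 toolx [-1.     0.004 -0.002] tooly [ 0.004  1.    -0.   ] Fb [-0.89  0.23 -0.26] op 1.00
need tool dx,dy,dz [-1.1 -0.4  0.7]
```

View pics/s6.png

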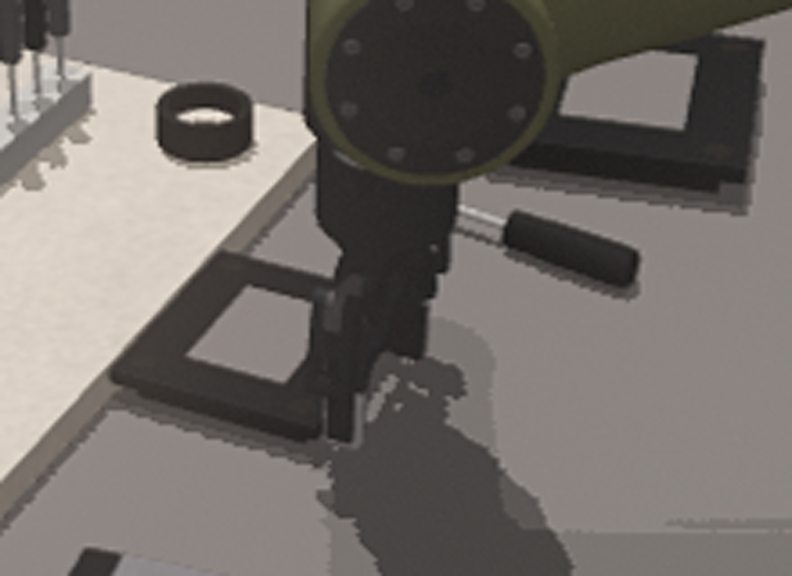

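```bash
python3 -m jog '[{"dx":-0.7,"dy":0,"dz":0,"ax":0,"ay":0,"az":0,"hand":-1}]'|grep ft;python3 -m jog '[{"dx":-0.7,"dy":0,"dz":0,"ax":0,"ay":0,"az":0,"hand":-1}]'|grep ft; python3 -m jog '[{"dx":-0.7,"dy":0,"dz":0,"ax":0,"ay":0,"az":0,"hand":-1}]'|grep ft; python3 -c "
from h import *
need(-136,3,-6);print(sense()['joints'])"
```

```text
ft_force: [-1.0, -0.4, -1.3]
ft_force: [-4.4, 1.8, 2.6]
ft_force: [-8.5, 2.2, 6.0]
t8.90 TCPb(mm) [-135.9    3.3   -5.3] phi 0.0 toolx [-1.     0.003 -0.   ] tooly [ 0.003  1.    -0.   ] Fb [-8.67  1.17  6.03] op 1.00
need tool dx,dy,dz [ 0.1 -0.3  0.7]
[ 2.98757118e-01 -1.35824676e-01 -5.24005340e-01  4.25848164e-04
 -1.18264138e+00 -1.99188847e+00]
```

The stand is against the board at TCP x = -136, as predicted. Next I back off, tilt about 25° and wedge the fingertips under the near rim.

```bash
python3 -m jog '[{"dx":2,"dy":0,"dz":0,"ax":0,"ay":0,"az":0,"hand":-1},{"dx":6,"dy":0,"dz":-2,"ax":0,"ay":0,"az":0,"hand":-1},{"dx":0,"dy":0,"dz":-4,"ax":0,"ay":-3,"az":0,"hand":-1},{"dx":0,"dy":0,"dz":0,"ax":0,"ay":-4,"az":0,"hand":-1},{"dx":0,"dy":0,"dz":0,"ax":0,"ay":-4,"az":0,"hand":-1},{"dx":0,"dy":0,"dz":0,"ax":0,"ay":-4,"az":0,"hand":-1},{"dx":0,"dy":0,"dz":0,"ax":0,"ay":-4,"az":0,"hand":-1},{"dx":0,"dy":0,"dz":0,"ax":0,"ay":-4,"az":0,"hand":-1},{"dx":0,"dy":0,"dz":0,"ax":0,"ay":-2,"az":0,"hand":-1},{"dx":0,"dy":0,"dz":0,"ax":0,"ay":0,"az":0,"hand":-1}]'; python3 -c "
from h import *
need(-134.5,3,-5.8);print(sense()['joints'])"
```

```text
clock: 10.15
eef_pos: [0.4865, -0.0526, 0.0007]
tcp_rot: [0.164, 2.698, -0.036]
ft_force: [0.0, -0.9, -0.2]
opening: 1.0
t10.15 TCPb(mm) [-143.4    3.5    0.7] phi 25.2 toolx [-0.905  0.003 -0.426] tooly [0.003 1.    0.   ] Fb [ 0.13 -0.87 -0.24] op 1.00
need tool dx,dy,dz [-5.3 -0.4  9.7]
[ 0.47335881 -0.66390025 -1.06019672  0.32852029 -0.83029461 -2.34628423]
```

```bash
python3 -m jog '[{"dx":-2.6,"dy":0,"dz":4.8,"ax":0,"ay":0,"az":0,"hand":-1},{"dx":-2.7,"dy":-0.4,"dz":4.8,"ax":0,"ay":0,"az":0,"hand":-1},{"dx":0,"dy":0,"dz":0,"ax":0,"ay":0,"az":0,"hand":-1}]'; python3 -c "
from h import *
need(-129,3,-5.8);print(sense()['joints'])
f=grab_frame('side');save(f,'s7.png',(240,140,460,300),3.6)"
```

```text
clock: 10.52
eef_pos: [0.4957, -0.0546, -0.0064]
tcp_rot: [0.166, 2.7, -0.038]
ft_force: [-0.6, -0.1, -0.2]
opening: 0.998
t10.53 TCPb(mm) [-134.1    2.6   -6.4] phi 25.0 toolx [-0.906  0.004 -0.423] tooly [ 0.004  1.    -0.001] Fb [-0.63 -0.14 -0.21] op 1.00
need tool dx,dy,dz [-4.9  0.4  1.6]
[ 0.45304939 -0.60699778 -1.04232577  0.33143532 -0.79045133 -2.34000473]
```

View pics/s7.png

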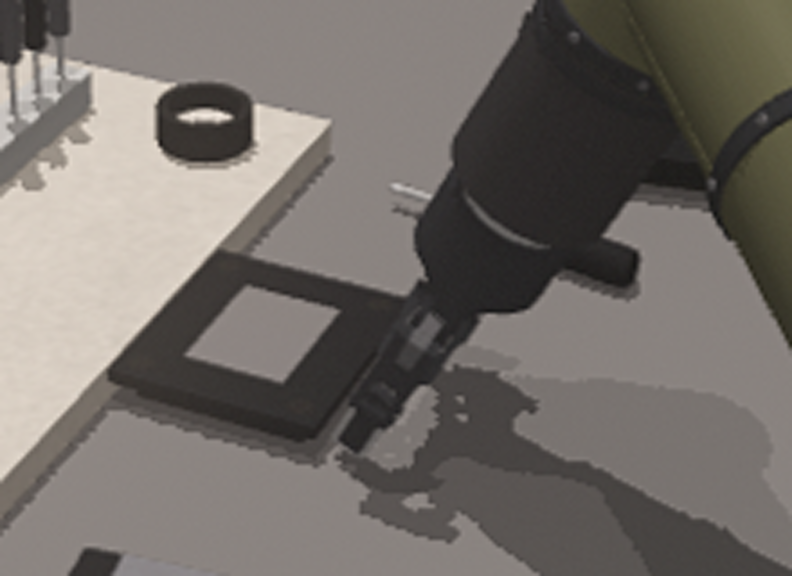

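The tips are now tilted and low at the near rim, at crop (350,440). I'll advance horizontally in 1 mm steps.

```bash
python3 -m jog '[{"dx":-1.8,"dy":0,"dz":0.85,"ax":0,"ay":0,"az":0,"hand":-1},{"dx":-1.8,"dy":0,"dz":0.85,"ax":0,"ay":0,"az":0,"hand":-1}]'|grep ft;python3 -m jog '[{"dx":-0.9,"dy":0,"dz":0.4,"ax":0,"ay":0,"az":0,"hand":-1}]'|grep ft;python3 -m jog '[{"dx":-0.7,"dy":0,"dz":0.3,"ax":0,"ay":0,"az":0,"hand":-1}]'|grep ft;  python3 -c "
from h import *
need(-129,3,-5.8)"
```

```text
ft_force: [-1.3, -0.2, -0.2]
ft_force: [0.5, 0.4, 1.0]
ft_force: [1.2, 0.1, 0.1]
t11.07 TCPb(mm) [-128.4    3.    -5.6] phi 25.1 toolx [-0.905  0.003 -0.425] tooly [ 0.004  1.    -0.   ] Fb [1.16 0.27 0.09] op 1.00
need tool dx,dy,dz [ 0.6  0.  -0.1]
```

```bash
python3 -m jog '[{"dx":-0.7,"dy":0,"dz":0.3,"ax":0,"ay":0,"az":0,"hand":-1}]'|grep ft;python3 -m jog '[{"dx":-0.7,"dy":0,"dz":0.3,"ax":0,"ay":0,"az":0,"hand":-1}]'|grep ft;python3 -m jog '[{"dx":-0.7,"dy":0,"dz":0.3,"ax":0,"ay":0,"az":0,"hand":-1}]'|grep ft;  python3 -c "
from h import *
need(-129,3,-5.8)"
```

```text
ft_force: [-5.2, 1.6, 2.3]
ft_force: [-6.7, 1.4, 0.0]
ft_force: [-8.3, 2.4, 2.2]
t11.45 TCPb(mm) [-127.2    2.4   -6.8] phi 25.0 toolx [-0.906  0.004 -0.422] tooly [ 0.004  1.    -0.001] Fb [-8.54  1.44  2.25] op 1.00
need tool dx,dy,dz [ 1.2  0.5 -1.6]
```

```bash
python3 -m jog '[{"dx":-0.6,"dy":0,"dz":-1.9,"ax":0,"ay":0,"az":0,"hand":-1}]'|grep ft;python3 -m jog '[{"dx":-0.7,"dy":0,"dz":-1.8,"ax":0,"ay":0,"az":0,"hand":-1}]'|grep ft;python3 -m jog '[{"dx":-0.7,"dy":0,"dz":-1.8,"ax":0,"ay":0,"az":0,"hand":-1}]'|grep ft;  python3 -c "
from h import *
need(-129,3,-5.8)
f=grab_frame('side');save(f,'s8.png',(240,140,460,300),3.6)"
```

```text
ft_force: [-4.4, 1.1, -1.6]
ft_force: [-6.5, 1.0, -2.1]
ft_force: [-6.1, 0.9, -1.0]
t11.82 TCPb(mm) [-127.6    2.5   -0.8] phi 25.0 toolx [-0.906  0.003 -0.423] tooly [ 0.004  1.    -0.001] Fb [-6.16  0.14 -1.03] op 1.00
need tool dx,dy,dz [3.4 0.5 3.9]
```

View pics/s8.png

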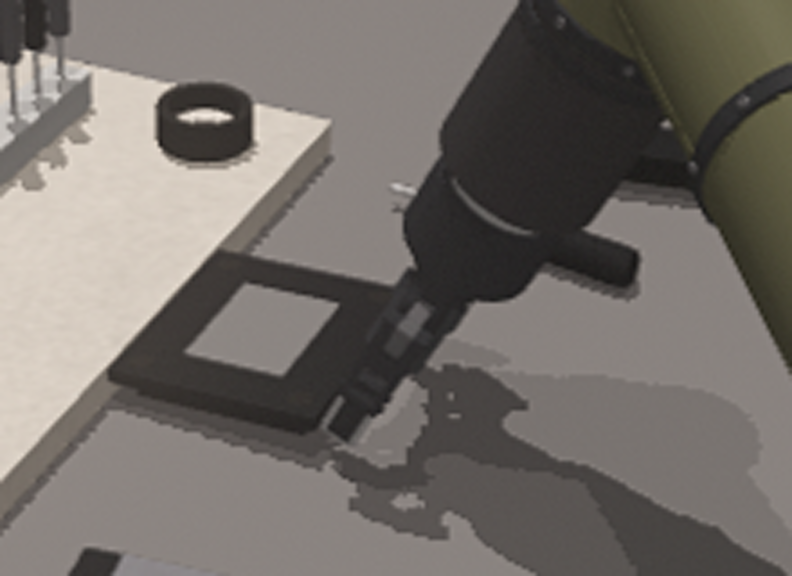

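The near edge is rising (rim corner at crop (310,430), up from 440) with about 6 N of push. I'll work out the arc path.

```bash
cat >> h.py <<'E'
def Q(th):
    c,s=np.cos(np.radians(th)),np.sin(np.radians(th))
    if th<47.3: return np.array([-(12*c+22*s)-113*c+13*s,113*s+13*c])
    return np.array([-9*s-125*c,125*s])
def tcp(th,phi,s):
    p=np.radians(phi);u=np.array([-np.sin(p),np.cos(p)]);x=np.array([np.cos(p),np.sin(p)])
    return Q(th)-s*u-11*x-13*u
E
python3 - <<'E'
from h import *
for th in range(0,100,5):
    print(th,np.round(Q(th),1),np.round(tcp(th,25,3),1),np.round(tcp(th,25,7),1))
E
```

```text
0 [-125.   13.] [-128.2   -6.1] [-126.5   -9.8]
5 [-125.3   22.8] [-128.5    3.6] [-126.8    0. ]
10 [-124.7   32.4] [-127.9   13.3] [-126.2    9.6]
15 [-123.1   41.8] [-126.3   22.7] [-124.6   19. ]
20 [-120.5   50.9] [-123.7   31.7] [-122.1   28.1]
25 [-117.1   59.5] [-120.3   40.4] [-118.6   36.8]
30 [-112.8   67.8] [-116.    48.6] [-114.3   45. ]
35 [-107.6   75.5] [-110.8   56.3] [-109.1   52.7]
40 [-101.5   82.6] [-104.7   63.4] [-103.1   59.8]
45 [-94.8  89.1] [-98.   69.9] [-96.3  66.3]
50 [-87.2  95.8] [-90.5  76.6] [-88.8  73. ]
55 [-79.1 102.4] [-82.3  83.2] [-80.6  79.6]
60 [-70.3 108.3] [-73.5  89.1] [-71.8  85.5]
65 [-61.  113.3] [-64.2  94.1] [-62.5  90.5]
70 [-51.2 117.5] [-54.4  98.3] [-52.7  94.7]
75 [-41.  120.7] [-44.3 101.6] [-42.6  98. ]
80 [-30.6 123.1] [-33.8 104. ] [-32.1 100.3]
85 [-19.9 124.5] [-23.1 105.4] [-21.4 101.7]
90 [ -9. 125.] [-12.2 105.9] [-10.5 102.2]
95 [  1.9 124.5] [ -1.3 105.4] [  0.4 101.7]
```

```bash
python3 -m jog '[{"dx":-1.1,"dy":0,"dz":-2.6,"ax":0,"ay":0,"az":0,"hand":-1},{"dx":-1.1,"dy":0,"dz":-2.6,"ax":0,"ay":0,"az":0,"hand":-1}]'|grep ft;python3 -m jog '[{"dx":-1.2,"dy":0,"dz":-2.5,"ax":0,"ay":0,"az":0,"hand":-1},{"dx":-1.2,"dy":0,"dz":-2.5,"ax":0,"ay":0,"az":0,"hand":-1}]'|grep ft;  python3 -c "
from h import *
need(-127.9,3,13.3)
f=grab_frame('side');save(f,'s9.png',(240,140,460,300),3.6)"
```

```text
ft_force: [-4.9, 2.0, 0.1]
ft_force: [-4.4, -0.6, -0.8]
t12.38 TCPb(mm) [-127.2    2.6   11.2] phi 25.1 toolx [-0.906  0.003 -0.424] tooly [ 0.004  1.    -0.001] Fb [-4.33 -1.14 -0.82] op 1.00
need tool dx,dy,dz [-0.3  0.4 -2.2]
```

View pics/s9.png

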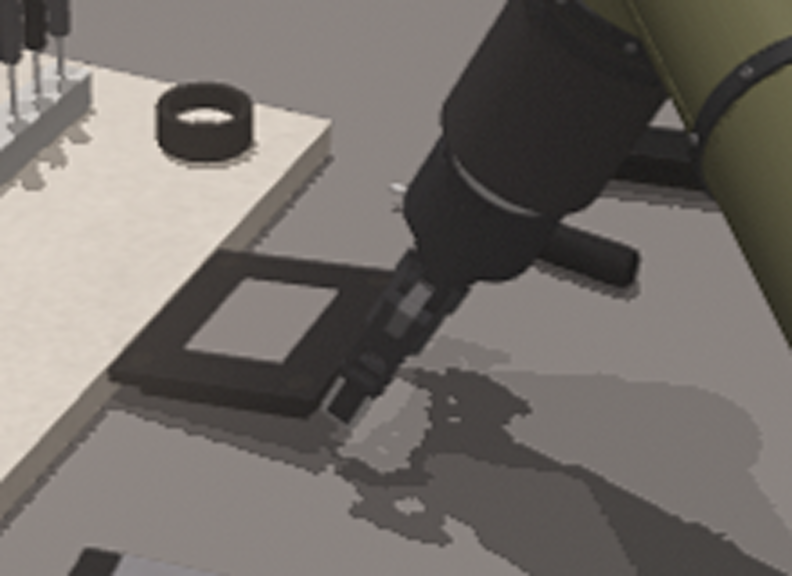

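```bash
python3 -m jog '[{"dx":-1.4,"dy":0,"dz":-2.5,"ax":0,"ay":0,"az":0,"hand":-1},{"dx":-1.5,"dy":0,"dz":-2.5,"ax":0,"ay":0,"az":0,"hand":-1},{"dx":-1.6,"dy":0,"dz":-2.5,"ax":0,"ay":0,"az":0,"hand":-1}]'|grep ft;python3 -m jog '[{"dx":-1.7,"dy":0,"dz":-2.4,"ax":0,"ay":0,"az":0,"hand":-1},{"dx":-1.9,"dy":0,"dz":-2.3,"ax":0,"ay":0,"az":0,"hand":-1},{"dx":-2,"dy":0,"dz":-2.3,"ax":0,"ay":0,"az":0,"hand":-1}]'|grep ft;  python3 -c "
from h import *
need(-123.7,3,31.7)
f=grab_frame('side');save(f,'s10.png',(240,140,460,300),3.6)"
```

```text
ft_force: [-5.1, 0.1, -1.0]
ft_force: [-9.6, 1.6, 0.7]
t13.18 TCPb(mm) [-124.4    2.6   28.6] phi 25.1 toolx [-0.906  0.004 -0.423] tooly [ 0.004  1.    -0.001] Fb [-9.69  0.5   0.71] op 1.00
need tool dx,dy,dz [-1.9  0.4 -2.5]
```

View pics/s10.png

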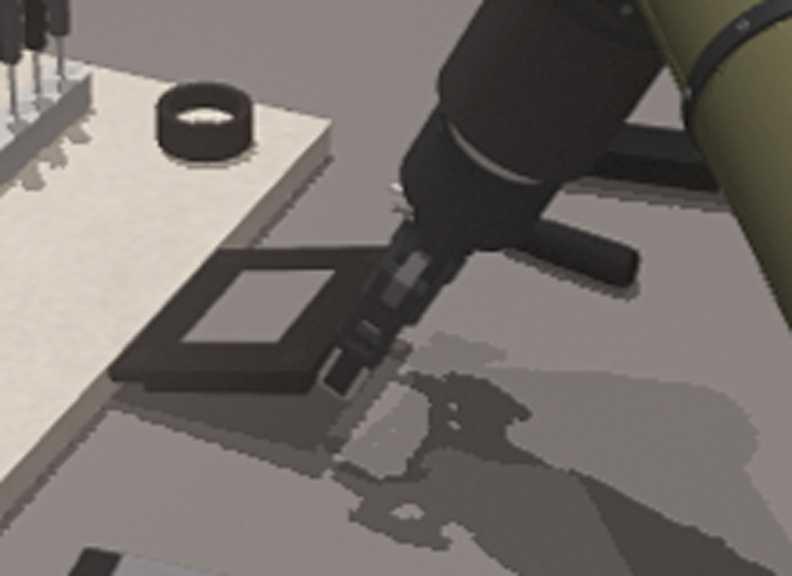

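```bash
python3 -m jog '[{"dx":-1.1,"dy":0,"dz":-2.5,"ax":0,"ay":0,"az":0,"hand":-1},{"dx":-1.6,"dy":0,"dz":-2.3,"ax":0,"ay":0,"az":0,"hand":-1}]'|grep ft;python3 -m jog '[{"dx":-1.7,"dy":0,"dz":-2.2,"ax":0,"ay":0,"az":0,"hand":-1},{"dx":-1.8,"dy":0,"dz":-2.1,"ax":0,"ay":0,"az":0,"hand":-1}]'|grep ft;  python3 -c "
from h import *
need(-120.3,3,47.6)
f=grab_frame('side');save(f,'s11.png',(240,140,460,300),3.6)"
```

```text
ft_force: [0.2, 0.3, -0.2]
ft_force: [-0.4, -0.2, -0.2]
t13.72 TCPb(mm) [-121.7    3.1   40.4] phi 25.2 toolx [-0.905  0.003 -0.426] tooly [0.003 1.    0.   ] Fb [-0.36 -0.19 -0.24] op 1.00
need tool dx,dy,dz [-4.3 -0.1 -5.9]
```

View pics/s11.png

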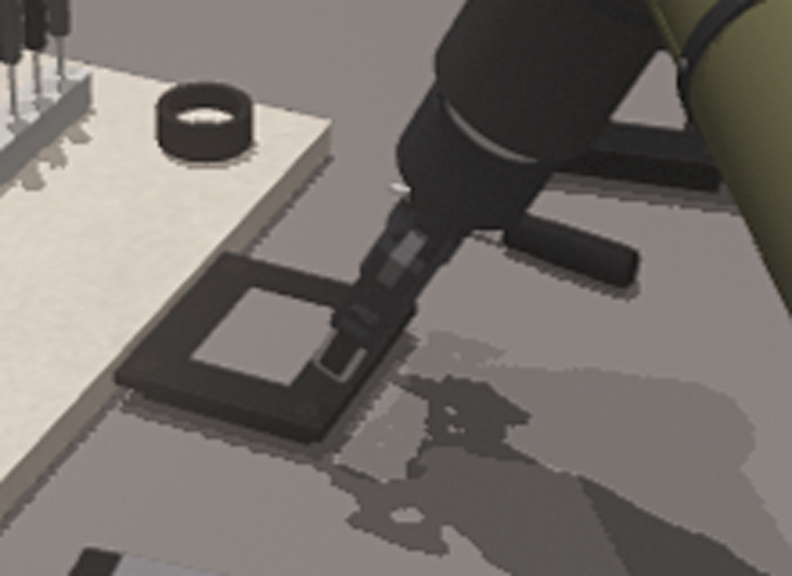

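The rim slipped off. The contact was probably the tip corner on the rim's outer face rather than under it. I'll retry with less tilt (about 18°), which puts the tip corner well below the ledge, and feel for the bench first.

```bash
python3 -m jog '[{"dx":6,"dy":0,"dz":-3,"ax":0,"ay":2,"az":0,"hand":-1},{"dx":9,"dy":0,"dz":-4,"ax":0,"ay":3,"az":0,"hand":-1},{"dx":9,"dy":0,"dz":-2,"ax":0,"ay":2.2,"az":0,"hand":-1},{"dx":3,"dy":0,"dz":10,"ax":0,"ay":0,"az":0,"hand":-1},{"dx":4,"dy":0,"dz":12,"ax":0,"ay":0,"az":0,"hand":-1},{"dx":4,"dy":0,"dz":10,"ax":0,"ay":0,"az":0,"hand":-1},{"dx":0,"dy":0,"dz":0,"ax":0,"ay":0,"az":0,"hand":-1}]'|grep ft;  python3 -c "
from h import *
need(-145,3,-5);print(sense()['joints'])"
```

```text
ft_force: [-0.6, -1.1, -0.1]
t14.65 TCPb(mm) [-149.4    2.5    3.2] phi 17.8 toolx [-0.952  0.003 -0.306] tooly [ 0.004  1.    -0.001] Fb [-0.47 -1.15 -0.09] op 1.00
need tool dx,dy,dz [-1.7  0.5  9.1]
[ 0.43066833 -0.5326307  -0.9070947   0.20166914 -0.93990858 -2.22175731]
```

```bash
python3 -m jog '[{"dx":1.5,"dy":0.4,"dz":4.5,"ax":0,"ay":0,"az":0,"hand":-1},{"dx":1.3,"dy":0,"dz":4.3,"ax":0,"ay":0,"az":0,"hand":-1}]'|grep ft; python3 -m jog '[{"dx":0.3,"dy":0,"dz":0.9,"ax":0,"ay":0,"az":0,"hand":-1}]'|grep -E "ft|pos"; python3 -m jog '[{"dx":0.3,"dy":0,"dz":0.9,"ax":0,"ay":0,"az":0,"hand":-1}]'|grep -E "ft|pos"; python3 -m jog '[{"dx":0.3,"dy":0,"dz":0.9,"ax":0,"ay":0,"az":0,"hand":-1}]'|grep -E "ft|pos"; python3 -c "
from h import *
need(-145,3,-5)"
```

```text
ft_force: [-0.5, 0.7, 0.5]
eef_pos: [0.4815, -0.0521, -0.0056]
ft_force: [-1.0, 0.4, 0.7]
eef_pos: [0.4817, -0.052, -0.0061]
ft_force: [0.2, -0.2, -0.1]
eef_pos: [0.4817, -0.052, -0.007]
ft_force: [-0.3, -0.4, 0.1]
t15.28 TCPb(mm) [-148.3    3.5   -7. ] phi 18.0 toolx [-0.951  0.003 -0.308] tooly [0.004 1.    0.   ] Fb [-0.28 -0.42  0.09] op 1.00
need tool dx,dy,dz [-3.7 -0.5 -0.9]
```

```bash
J='x'; python3 -m jog '[{"dx":0.3,"dy":0,"dz":0.9,"ax":0,"ay":0,"az":0,"hand":-1}]'|grep -E "ft|pos"; python3 -m jog '[{"dx":0.3,"dy":0,"dz":0.9,"ax":0,"ay":0,"az":0,"hand":-1}]'|grep -E "ft|pos"; python3 -m jog '[{"dx":0.3,"dy":0,"dz":0.9,"ax":0,"ay":0,"az":0,"hand":-1}]'|grep -E "ft|pos"; python3 -c "
from h import *
need(-145,3,-5)"
```

```text
eef_pos: [0.4816, -0.052, -0.008]
ft_force: [0.1, 0.4, -0.1]
eef_pos: [0.4816, -0.052, -0.009]
ft_force: [-0.0, -0.0, 0.0]
eef_pos: [0.4816, -0.052, -0.01]
ft_force: [0.1, 0.0, 0.8]
t15.65 TCPb(mm) [-148.4    3.4  -10. ] phi 17.9 toolx [-0.951  0.003 -0.308] tooly [ 0.004  1.    -0.   ] Fb [0.15 0.03 0.83] op 1.00
need tool dx,dy,dz [-4.8 -0.4 -3.7]
```

```bash
python3 -m jog '[{"dx":0.3,"dy":0,"dz":0.9,"ax":0,"ay":0,"az":0,"hand":-1}]'|grep -E "ft|pos"; python3 -m jog '[{"dx":0.3,"dy":0,"dz":0.9,"ax":0,"ay":0,"az":0,"hand":-1}]'|grep -E "ft|pos";  python3 -c "
from h import *
need(-145,3,-5)
f=grab_frame('side');save(f,'s12.png',(280,180,420,290),5.6)"
```

```text
eef_pos: [0.4818, -0.052, -0.0103]
ft_force: [-7.5, 1.6, 8.0]
eef_pos: [0.4821, -0.0521, -0.0104]
ft_force: [-10.8, 1.7, 13.8]
t15.90 TCPb(mm) [-147.9    3.4  -10.4] phi 18.0 toolx [-0.951  0.003 -0.309] tooly [ 0.003  1.    -0.001] Fb [-10.97   0.42  13.79] op 1.00
need tool dx,dy,dz [-4.4 -0.4 -4.3]
```

View pics/s12.png

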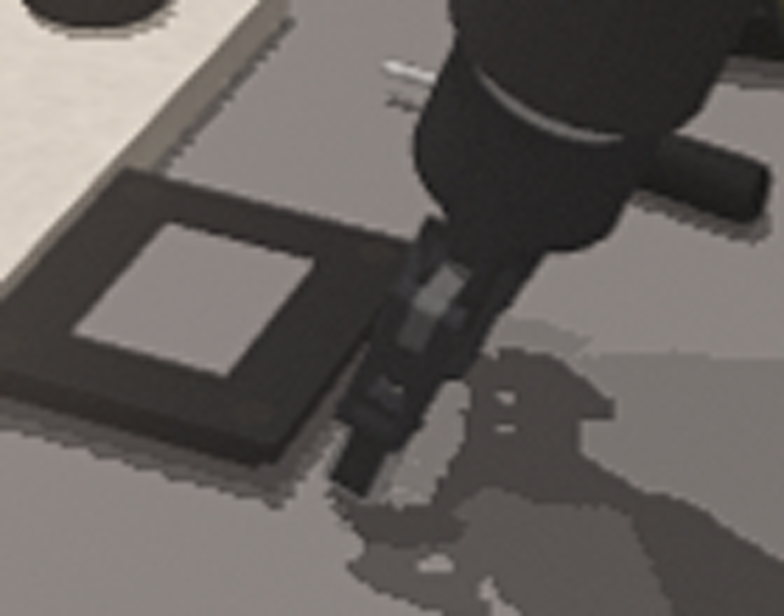

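The bench is felt at TCP z = -10.2, so the tips sit about 1.4 mm higher than modelled, which explains the slip. I'll raise slightly and advance.

```bash
python3 -m jog '[{"dx":-0.8,"dy":0,"dz":-2.3,"ax":0,"ay":0,"az":0,"hand":-1},{"dx":-4,"dy":0,"dz":1.3,"ax":0,"ay":0,"az":0,"hand":-1},{"dx":-4,"dy":0,"dz":1.3,"ax":0,"ay":0,"az":0,"hand":-1},{"dx":-3,"dy":0,"dz":1,"ax":0,"ay":0,"az":0,"hand":-1},{"dx":-2,"dy":0,"dz":0.6,"ax":0,"ay":0,"az":0,"hand":-1},{"dx":-1,"dy":0,"dz":0.3,"ax":0,"ay":0,"az":0,"hand":-1}]'|grep -E "ft|pos"; python3 -m jog '[{"dx":-1,"dy":0,"dz":0.3,"ax":0,"ay":0,"az":0,"hand":-1}]'|grep -E "ft|pos";  python3 -c "
from h import *
need(-130,3,-9.5)"
```

```text
eef_pos: [0.4962, -0.0539, -0.0096]
ft_force: [-0.3, -0.1, -0.7]
eef_pos: [0.497, -0.054, -0.0096]
ft_force: [-1.2, 1.3, -0.2]
t16.82 TCPb(mm) [-132.8    3.3   -9.6] phi 17.9 toolx [-0.952  0.003 -0.308] tooly [ 0.004  1.    -0.   ] Fb [-1.39  1.15 -0.19] op 1.00
need tool dx,dy,dz [-2.7 -0.3  0.8]
```

```bash
python3 -m jog '[{"dx":-0.9,"dy":0,"dz":0.3,"ax":0,"ay":0,"az":0,"hand":-1}]'|grep -E "ft"; python3 -m jog '[{"dx":-0.9,"dy":0,"dz":0.3,"ax":0,"ay":0,"az":0,"hand":-1}]'|grep -E "ft"; python3 -m jog '[{"dx":-0.7,"dy":0,"dz":0.2,"ax":0,"ay":0,"az":0,"hand":-1}]'|grep -E "ft";python3 -m jog '[{"dx":-0.7,"dy":0,"dz":0.2,"ax":0,"ay":0,"az":0,"hand":-1}]'|grep -E "ft";  python3 -c "
from h import *
need(-130,3,-9.5)"
```

```text
ft_force: [-1.4, 0.5, 0.7]
ft_force: [-1.4, 0.0, -0.4]
ft_force: [-1.4, -0.7, -1.0]
ft_force: [-1.4, -0.2, -0.1]
t17.32 TCPb(mm) [-129.3    3.3   -9.5] phi 17.9 toolx [-0.951  0.003 -0.308] tooly [ 0.004  1.    -0.   ] Fb [-1.38 -0.38 -0.1 ] op 1.00
need tool dx,dy,dz [ 0.6 -0.3 -0.2]
```

```bash
python3 -m jog '[{"dx":-0.6,"dy":0,"dz":0.2,"ax":0,"ay":0,"az":0,"hand":-1}]'|grep -E "ft"; python3 -m jog '[{"dx":-0.6,"dy":0,"dz":0.2,"ax":0,"ay":0,"az":0,"hand":-1}]'|grep -E "ft";  python3 -c "
from h import *
need(-130,3,-9.5)"
```

```text
ft_force: [-4.8, 1.6, 1.5]
ft_force: [-8.2, 1.1, 2.4]
t17.57 TCPb(mm) [-128.7    3.    -9.8] phi 17.8 toolx [-0.952  0.004 -0.306] tooly [ 0.004  1.    -0.001] Fb [-8.27  0.16  2.44] op 1.00
need tool dx,dy,dz [ 1.2 -0.  -0.7]
```

```bash
sed -i 's/-11\*x-13\*u/-11*x-14.4*u/' h.py; python3 -m jog '[{"dx":-0.3,"dy":0,"dz":-2,"ax":0,"ay":0,"az":0,"hand":-1},{"dx":-0.5,"dy":0,"dz":-2,"ax":0,"ay":0,"az":0,"hand":-1}]'|grep -E "ft"; python3 -m jog '[{"dx":-0.5,"dy":0,"dz":-2,"ax":0,"ay":0,"az":0,"hand":-1},{"dx":-0.6,"dy":0,"dz":-1.9,"ax":0,"ay":0,"az":0,"hand":-1}]'|grep -E "ft";  python3 - <<'E'
from h import *
need(-130,3,-9.5);print(sense()['joints'])
for th,phi in ((0,18),(3,18),(5,18),(6,18),(8,21),(10,24),(12,27),(15,30),(20,30),(25,30),(30,30)): print(th,phi,np.round(tcp(th,phi,5.8),1))
E
```

```text
ft_force: [-2.9, -0.5, -1.3]
ft_force: [-5.1, -0.4, -2.1]
t18.07 TCPb(mm) [-129.     3.2   -1.5] phi 17.9 toolx [-0.952  0.003 -0.307] tooly [ 0.004  1.    -0.   ] Fb [-4.98 -0.97 -2.05] op 1.00
need tool dx,dy,dz [ 3.4 -0.2  7.3]
[ 0.40175632 -0.44796911 -0.86099914  0.19864954 -0.89524104 -2.19896972]
0 18 [-129.2   -9.6]
3 18 [-129.5   -3.7]
5 18 [-129.5    0.2]
6 18 [-129.5    2.1]
8 21 [-128.1    5.8]
10 24 [-126.5    9.5]
12 27 [-124.8   13.2]
15 30 [-122.5   18.8]
20 30 [-120.    27.9]
25 30 [-116.5   36.5]
30 30 [-112.2   44.8]
```

```bash
python3 -m jog '[{"dx":-1.1,"dy":0,"dz":-2.3,"ax":0,"ay":-1.5,"az":0,"hand":-1},{"dx":-1.4,"dy":0,"dz":-2.2,"ax":0,"ay":-1.5,"az":0,"hand":-1}]'|grep -E "ft"; python3 -m jog '[{"dx":-1.6,"dy":0,"dz":-2.1,"ax":0,"ay":-1.5,"az":0,"hand":-1},{"dx":-1.7,"dy":0,"dz":-2,"ax":0,"ay":-1.5,"az":0,"hand":-1}]'|grep -E "ft";  python3 - <<'E'
from h import *
need(-124.8,3,13.2);print(sense()['joints'])
E
```

```text
ft_force: [-4.0, -0.5, -0.8]
ft_force: [-3.9, -0.5, 0.4]
t18.57 TCPb(mm) [-126.1    3.3    9.1] phi 24.1 toolx [-0.913  0.003 -0.408] tooly [0.004 1.    0.   ] Fb [-3.82 -0.93  0.43] op 1.00
need tool dx,dy,dz [-2.8 -0.3 -3.2]
[ 0.43701532 -0.57078355 -0.97662544  0.2985296  -0.82583416 -2.29573161]
```

Run:
```python
from h import *
f=grab_frame('side');save(f,'s13.png',(280,180,420,290),5.6)
```

```text
(no output)
```

View pics/s13.png

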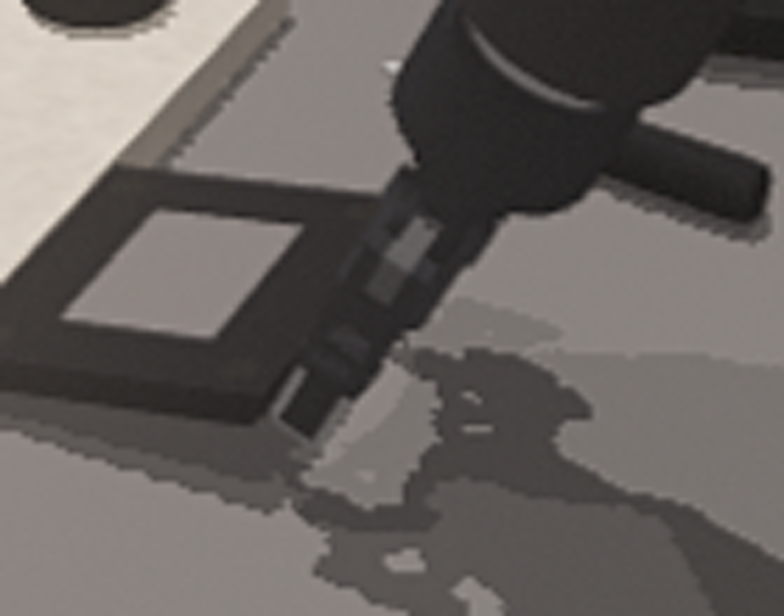

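```bash
python3 -m jog '[{"dx":-1.9,"dy":0,"dz":-1.8,"ax":0,"ay":-1.5,"az":0,"hand":-1},{"dx":-2,"dy":0,"dz":-1.8,"ax":0,"ay":-1.5,"az":0,"hand":-1}]'|grep -E "ft"; python3 -m jog '[{"dx":-2,"dy":0,"dz":-1.7,"ax":0,"ay":-1.5,"az":0,"hand":-1},{"dx":-2,"dy":0,"dz":-1.7,"ax":0,"ay":-1.5,"az":0,"hand":-1}]'|grep -E "ft";  python3 - <<'E'
from h import *
need(-122.5,3,18.8);print(sense()['joints'])
f=grab_frame('side');save(f,'s14.png',(280,180,420,290),5.6)
E
```

```text
ft_force: [-5.9, 0.6, 0.0]
ft_force: [-33.0, -0.2, -26.9]
t19.12 TCPb(mm) [-121.7    3.2   18.9] phi 29.8 toolx [-0.868  0.004 -0.497] tooly [0.004 1.    0.001] Fb [-32.76  -4.07 -26.93] op 1.00
need tool dx,dy,dz [ 0.8 -0.2 -0.3]
[ 0.45982862 -0.6785219  -1.08286652  0.40663184 -0.76187762 -2.3928387 ]
```

View pics/s14.png

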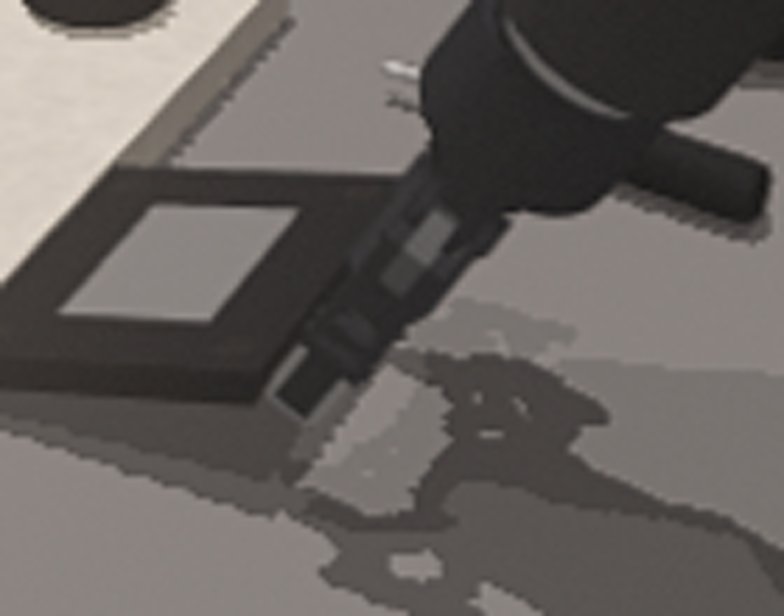

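```bash
python3 -m jog '[{"dx":-0.8,"dy":0,"dz":-0.8,"ax":0,"ay":1,"az":0,"hand":-1}]'|grep -E "ft"
python3 - <<'E'
from h import *
st();print(sense()['joints'])
for th,phi in ((15,29),(17,28),(20,27),(25,26),(30,26),(35,26),(40,26)): print(th,phi,np.round(tcp(th,phi,5.8),1))
E
```

```text
ft_force: [-10.4, 2.4, 1.2]
t19.30 TCPb(mm) [-120.9    3.5   20.6] phi 28.9 toolx [-0.875  0.003 -0.483] tooly [0.003 1.    0.001] Fb [-10.64   1.18   1.22] op 1.00
[ 0.45518029 -0.65867669 -1.05710271  0.38468344 -0.77625114 -2.37007161]
15 29 [-122.9   18.8]
17 28 [-122.4   22.5]
20 27 [-121.2   27.9]
25 26 [-118.1   36.6]
30 26 [-113.8   44.8]
35 26 [-108.6   52.5]
40 26 [-102.6   59.6]
```

```bash
python3 -m jog '[{"dx":-1,"dy":0,"dz":-2.5,"ax":0,"ay":0.7,"az":0,"hand":-1}]'|grep -E "ft";python3 -m jog '[{"dx":-1.1,"dy":0,"dz":-2.4,"ax":0,"ay":0.7,"az":0,"hand":-1}]'|grep -E "ft"
python3 - <<'E'
from h import *
st();print(sense()['joints'])
f=grab_frame('side');save(f,'s15.png',(280,180,420,290),5.6)
E
```

```text
ft_force: [-3.3, 0.0, -0.6]
ft_force: [-0.7, 0.0, -0.1]
t19.55 TCPb(mm) [-120.7    3.7   26.6] phi 27.6 toolx [-0.886  0.003 -0.463] tooly [0.003 1.    0.001] Fb [-0.68 -0.05 -0.11] op 1.00
[ 0.44984896 -0.63736283 -1.01669273  0.35190218 -0.80870389 -2.33714908]
```

View pics/s15.png

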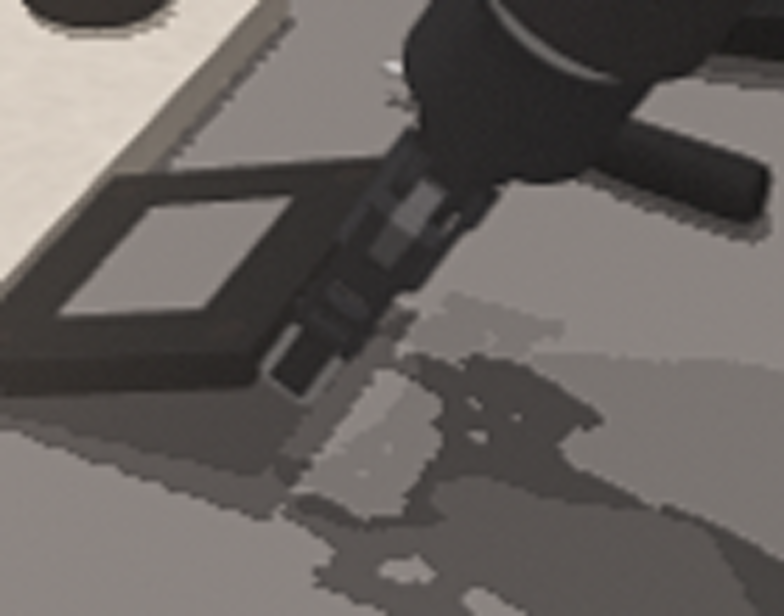

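```bash
python3 -m jog '[{"dx":-1.3,"dy":0,"dz":0.7,"ax":0,"ay":0,"az":0,"hand":-1}]'|grep -E "ft"
python3 - <<'E'
from h import *
st()
f=grab_frame('side');save(f,'s16.png',(280,180,420,290),5.6)
E
```

```text
ft_force: [-5.8, 1.4, 0.4]
t19.73 TCPb(mm) [-119.6    3.4   26. ] phi 27.5 toolx [-0.887  0.003 -0.462] tooly [0.003 1.    0.001] Fb [-5.9   0.72  0.37] op 1.00
```

View pics/s16.png

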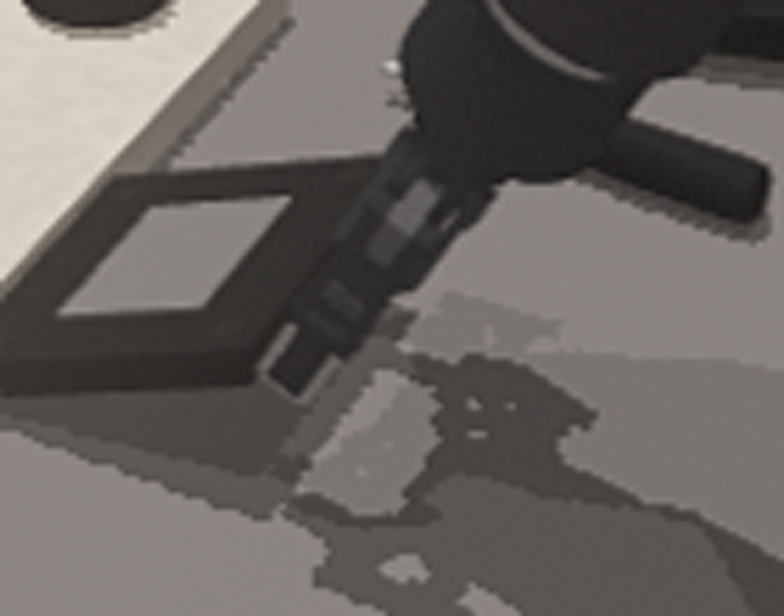

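Run:
```python
from h import *
f=grab_frame('side');import numpy as np
for th in (14,17,20,23):
    q=Q(th)
    for yb in (66,70,74):
        p=O+RB@np.array([q[0],yb,q[1]])/1e3;print(th,yb,np.round((proj(f,p)-[280,180])*5.6))
# stand y from far-left corner in top
f=grab_frame('top');save(f,'t16.png',(240,190,400,310),5)
```

```text
14 66 [254. 398.]
14 70 [249. 405.]
14 74 [245. 411.]
17 66 [251. 384.]
17 70 [246. 390.]
17 74 [241. 397.]
20 66 [247. 370.]
20 70 [242. 376.]
20 74 [237. 382.]
23 66 [242. 356.]
23 70 [237. 362.]
23 74 [232. 368.]
```

View pics/t16.png

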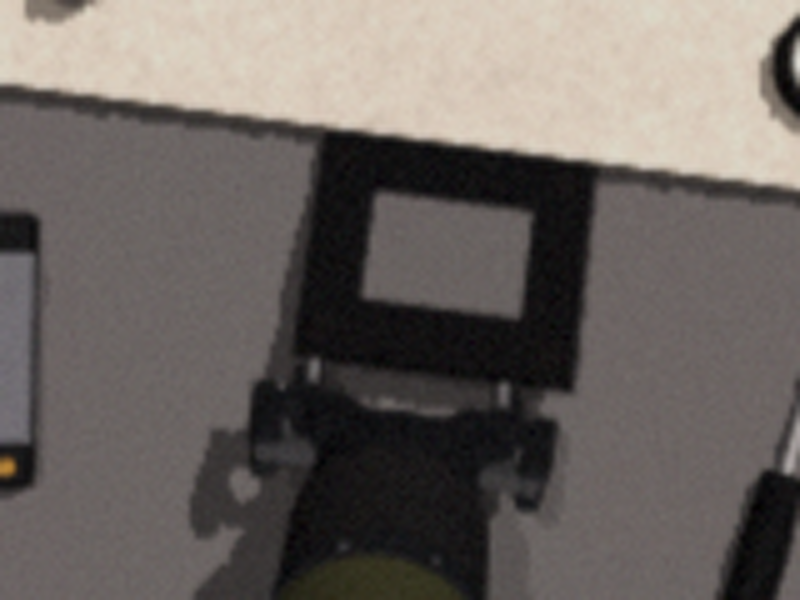

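The top view shows the stand square to the board, its near edge raised on both fingertips and its left edge at crop x 295. Pushing forward at this tilt should roll it up along the fingers, which gets them deeper under.

```bash
python3 -m jog '[{"dx":-0.6,"dy":0,"dz":0.3,"ax":0,"ay":0,"az":0,"hand":-1}]'|grep -E "ft";python3 -m jog '[{"dx":-0.6,"dy":0,"dz":0.3,"ax":0,"ay":0,"az":0,"hand":-1}]'|grep -E "ft";  python3 - <<'E'
from h import *
st()
f=grab_frame('side');save(f,'s17.png',(280,180,420,290),5.6)
E
```

```text
ft_force: [-6.0, 1.6, 1.1]
ft_force: [-9.2, 2.7, 1.9]
t20.12 TCPb(mm) [-118.9    3.    25.1] phi 27.4 toolx [-0.888  0.003 -0.46 ] tooly [ 0.004  1.    -0.   ] Fb [-9.45  1.62  1.86] op 1.00
```

View pics/s17.png

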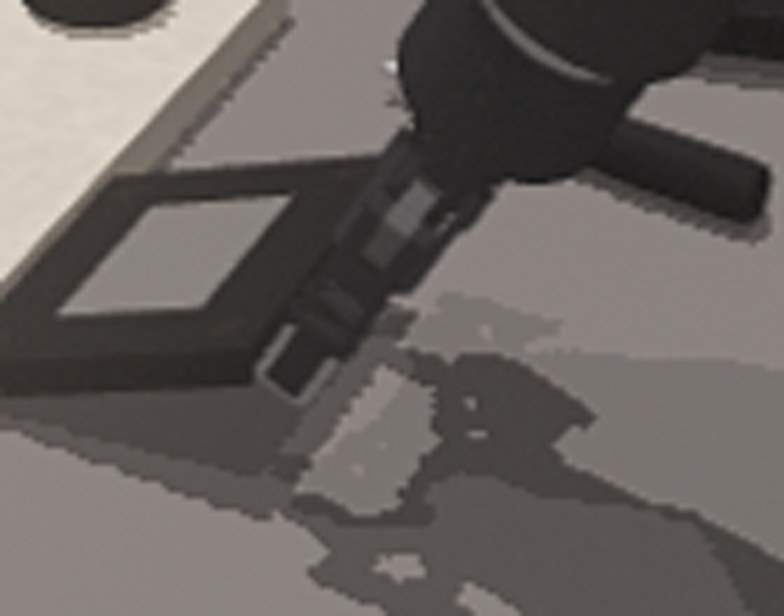

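Run:
```python
from h import *
ft=grab_frame('top')
for uv,z in (((297,357),.053),((573,390),.053),((325,130),.018),((593,167),.018)):
    print(np.round(tob(ray(ft,np.array(uv)/5+[240,190],z))*1e3,1))
fs=grab_frame('side')
# near-left rim lower corner, y=61
T=fs["world_from_camera"]
for y in(58,60,62,64):
  for name,uv in (('low',(251,382)),('top',(255,352))):
    uv=np.array(uv)/5.6+[280,180]
    a=tob(ray(fs,uv,0.0));b=tob(ray(fs,uv,.1));t=(y/1e3-a[1])/(b[1]-a[1]);print(y,name,np.round((a+t*(b-a))*1e3,1))
s=sense();M=R.from_rotvec(s['tcp_rot']).as_matrix()
for y in (42.5,50):
  for lx in(-11,11):
    p=s['eef_pos']+M@np.array([lx,y,-14.4])/1e3;print('pad',y,lx,np.round(tob(p)*1e3,1),np.round((proj(fs,p)-[280,180])*5.6))
```

```text
[-122.9   58.7   53. ]
[-121.4  -78.4   53. ]
[-3.3 61.2 18. ]
[ -4.3 -76.6  18. ]
58 low [-118.7   58.    40.1]
58 top [-119.9   58.    52.9]
60 low [-119.6   60.    41.7]
60 top [-120.7   60.    54.4]
62 low [-120.4   62.    43.2]
62 top [-121.6   62.    56. ]
64 low [-121.3   64.    44.8]
64 top [-122.4   64.    57.5]
pad 42.5 -11 [-115.6   45.5   42.9] [258. 354.]
pad 42.5 11 [-135.2   45.5   32.7] [309. 393.]
pad 50 -11 [-115.6   53.    42.9] [249. 365.]
pad 50 11 [-135.2   53.    32.7] [301. 404.]
```

The fingertip corner is only just at the rim's lower edge: tip at about (-117, 43), rim at about (-121, 43). The jolt at joint 3's limit lost the hook. I'll let the stand drop, re-centre the hand on it (y about -9) and repeat at a constant 18° tilt, away from the joint limit.

```bash
python3 -m jog '[{"dx":12,"dy":0,"dz":-5,"ax":0,"ay":1,"az":0,"hand":-1},{"dx":12,"dy":0,"dz":-5,"ax":0,"ay":4,"az":0,"hand":-1},{"dx":6,"dy":-6,"dz":2,"ax":0,"ay":4.5,"az":0,"hand":-1},{"dx":2,"dy":-6,"dz":10,"ax":0,"ay":0,"az":0,"hand":-1},{"dx":3,"dy":0,"dz":12,"ax":0,"ay":0,"az":0,"hand":-1},{"dx":3,"dy":0,"dz":8,"ax":0,"ay":0,"az":0,"hand":-1},{"dx":0,"dy":0,"dz":0,"ax":0,"ay":0,"az":0,"hand":-1}]'|grep -E "ft"
python3 - <<'E'
from h import *
need(-140,-9,-9.3);print(sense()['joints'])
E
```

```text
ft_force: [-1.3, -2.7, 8.5]
t21.15 TCPb(mm) [-146.7   -9.1  -10.3] phi 18.1 toolx [-0.95   0.002 -0.311] tooly [ 0.003  1.    -0.001] Fb [-1.01 -2.81  8.47] op 1.00
need tool dx,dy,dz [-6.6  0.1  1.2]
[ 0.3986947  -0.51277957 -0.92136548  0.20103235 -0.89574055 -2.19550118]
```

```bash
python3 -m jog '[{"dx":-0.6,"dy":0,"dz":-1.9,"ax":0,"ay":0,"az":0,"hand":-1},{"dx":-3,"dy":0,"dz":1,"ax":0,"ay":0,"az":0,"hand":-1}]'|grep -E "ft"
python3 - <<'E'
from h import *
st()
f=grab_frame('side');save(f,'s18.png',(280,180,420,290),5.6)
E
```

```text
ft_force: [-1.5, -0.4, 2.4]
t21.40 TCPb(mm) [-144.8   -8.7  -10.1] phi 18.0 toolx [-0.951  0.003 -0.308] tooly [0.003 1.    0.   ] Fb [-1.45 -0.55  2.42] op 1.00
```

View pics/s18.png

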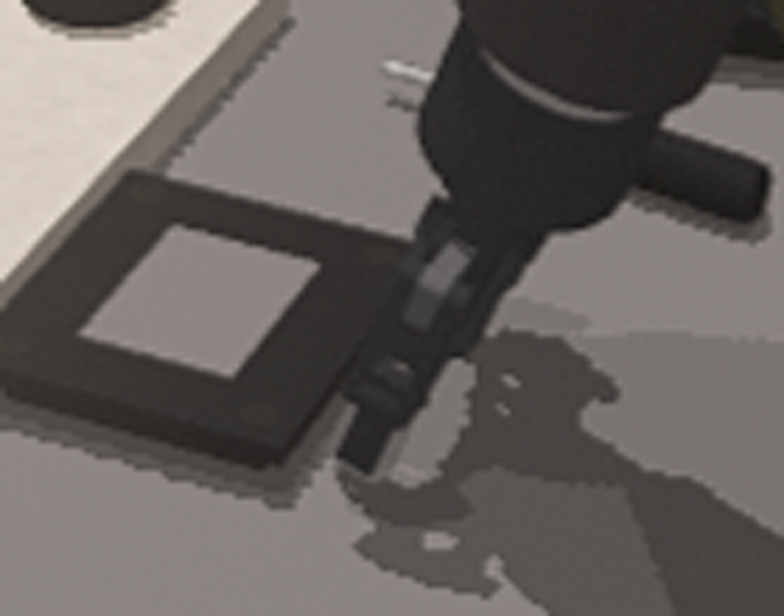

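```bash
python3 -m jog '[{"dx":-3,"dy":0,"dz":0.4,"ax":0,"ay":0,"az":0,"hand":-1},{"dx":-3.5,"dy":0,"dz":1.1,"ax":0,"ay":0,"az":0,"hand":-1},{"dx":-2.5,"dy":0,"dz":0.8,"ax":0,"ay":0,"az":0,"hand":-1},{"dx":-2,"dy":0,"dz":0.7,"ax":0,"ay":0,"az":0,"hand":-1},{"dx":-1.5,"dy":0,"dz":0.5,"ax":0,"ay":0,"az":0,"hand":-1}]'|grep -E "ft";python3 -m jog '[{"dx":-1,"dy":0,"dz":0.3,"ax":0,"ay":0,"az":0,"hand":-1}]'|grep -E "ft";python3 -m jog '[{"dx":-0.7,"dy":0,"dz":0.2,"ax":0,"ay":0,"az":0,"hand":-1}]'|grep -E "ft"
python3 - <<'E'
from h import *
st()
E
```

```text
ft_force: [-1.0, -0.6, -0.4]
ft_force: [-1.0, -0.3, 0.1]
ft_force: [-0.8, 0.7, -0.7]
t22.32 TCPb(mm) [-129.8   -8.8   -9.2] phi 17.9 toolx [-0.951  0.003 -0.308] tooly [0.003 1.    0.   ] Fb [-0.84  0.6  -0.73] op 1.00
```

```bash
python3 -m jog '[{"dx":-0.7,"dy":0,"dz":0.2,"ax":0,"ay":0,"az":0,"hand":-1}]'|grep -E "ft";python3 -m jog '[{"dx":-0.6,"dy":0,"dz":0.2,"ax":0,"ay":0,"az":0,"hand":-1}]'|grep -E "ft";python3 -m jog '[{"dx":-0.5,"dy":0,"dz":0.2,"ax":0,"ay":0,"az":0,"hand":-1}]'|grep -E "ft"
python3 - <<'E'
from h import *
st()
E
```

```text
ft_force: [-2.7, 0.2, -0.3]
ft_force: [-7.1, -0.1, 1.6]
ft_force: [-10.0, 3.6, 3.8]
t22.70 TCPb(mm) [-128.7   -9.1   -9.5] phi 17.8 toolx [-0.952  0.003 -0.306] tooly [ 0.004  1.    -0.   ] Fb [-10.32   2.39   3.82] op 1.00
```

```bash
python3 -m jog '[{"dx":-0.2,"dy":0,"dz":-2.2,"ax":0,"ay":0,"az":0,"hand":-1},{"dx":-0.6,"dy":0,"dz":-2.1,"ax":0,"ay":0,"az":0,"hand":-1},{"dx":-0.6,"dy":0,"dz":-2.1,"ax":0,"ay":0,"az":0,"hand":-1}]'|grep -E "ft";python3 -m jog '[{"dx":-0.6,"dy":0,"dz":-2.1,"ax":0,"ay":0,"az":0,"hand":-1},{"dx":-0.7,"dy":0,"dz":-2.1,"ax":0,"ay":0,"az":0,"hand":-1},{"dx":-0.7,"dy":0,"dz":-2.1,"ax":0,"ay":0,"az":0,"hand":-1}]'|grep -E "ft"
python3 - <<'E'
from h import *
st()
f=grab_frame('side');save(f,'s19.png',(280,180,420,290),5.6)
E
```

```text
ft_force: [-5.3, 0.6, -1.9]
ft_force: [-4.2, 0.3, -0.3]
t23.45 TCPb(mm) [-129.    -9.     3.8] phi 17.9 toolx [-0.952  0.003 -0.307] tooly [ 0.004  1.    -0.   ] Fb [-4.2  -0.15 -0.25] op 1.00
```

View pics/s19.png

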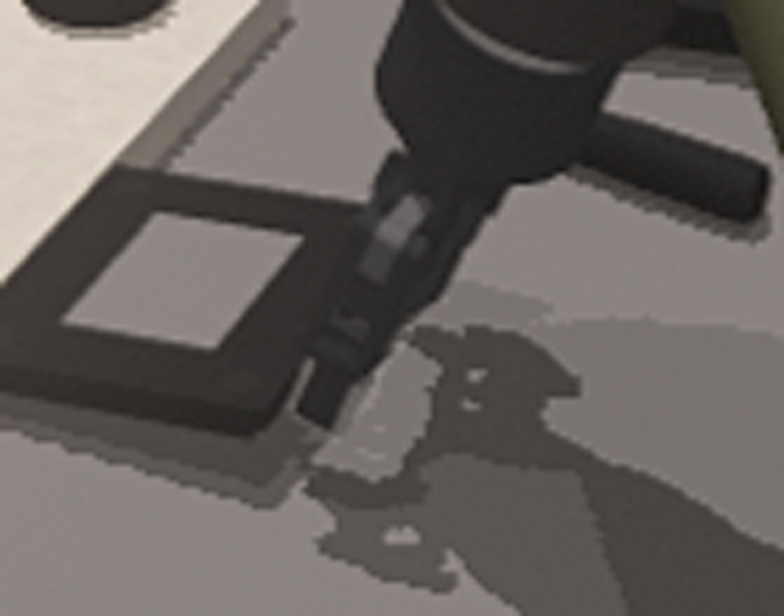

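```bash
python3 -m jog '[{"dx":-1.3,"dy":0,"dz":-2,"ax":0,"ay":-1,"az":0,"hand":-1},{"dx":-1.4,"dy":0,"dz":-2,"ax":0,"ay":-1,"az":0,"hand":-1}]'|grep -E "ft";python3 -m jog '[{"dx":-1.5,"dy":0,"dz":-1.9,"ax":0,"ay":-1,"az":0,"hand":-1},{"dx":-1.5,"dy":0,"dz":-1.9,"ax":0,"ay":-1,"az":0,"hand":-1}]'|grep -E "ft"
python3 - <<'E'
from h import *
st()
f=grab_frame('side');save(f,'s20.png',(280,180,420,290),5.6)
E
```

```text
ft_force: [-7.7, 1.0, -0.8]
ft_force: [-8.0, 1.5, 0.2]
t24.00 TCPb(mm) [-126.5   -9.1   12.7] phi 21.9 toolx [-0.928  0.004 -0.372] tooly [ 0.004  1.    -0.   ] Fb [-8.16  0.59  0.17] op 1.00
```

View pics/s20.png

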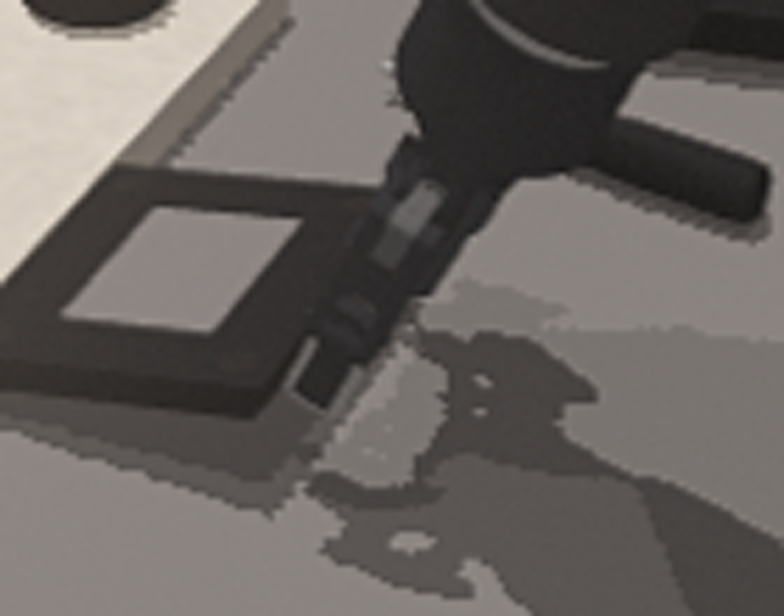

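Run:
```python
from h import *
f=grab_frame('side');save(f,'s21.png',(315,215,365,260),14)
s=sense();M=R.from_rotvec(s['tcp_rot']).as_matrix()
for y in (42.5,-42.5):
  for lx in(-11,11):
   for lz in (-13,-14.4):
    p=s['eef_pos']+M@np.array([lx,y,lz])/1e3;print('pad',y,lx,lz,np.round(tob(p)*1e3,1),np.round((proj(f,p)-[315,215])*14))
for th in(8,10,12):
  q=Q(th)
  for y in(60,33.5):
    p=O+RB@np.array([q[0],y,q[1]])/1e3;print(th,y,q,np.round((proj(f,p)-[315,215])*14))
f=grab_frame('top');save(f,'t21.png',(290,240,360,290),11)
```

```text
pad 42.5 -11 -13 [-121.    33.4   29. ] [223. 442.]
pad 42.5 -11 -14.4 [-121.6   33.4   30.3] [226. 435.]
pad 42.5 11 -13 [-141.5   33.5   20.8] [356. 528.]
pad 42.5 11 -14.4 [-142.    33.5   22.1] [360. 521.]
pad -42.5 -11 -13 [-121.3  -51.6   29. ] [456. 138.]
pad -42.5 -11 -14.4 [-121.9  -51.6   30.3] [459. 132.]
pad -42.5 11 -13 [-141.8  -51.5   20.8] [583. 219.]
pad -42.5 11 -14.4 [-142.3  -51.5   22.1] [587. 213.]
8 60 [-125.0360665   28.6000453] [172. 553.]
8 33.5 [-125.0360665   28.6000453] [249. 452.]
10 60 [-124.66380273   32.42474487] [170. 530.]
10 33.5 [-124.66380273   32.42474487] [247. 428.]
12 60 [-124.13965531   36.20993987] [167. 506.]
12 33.5 [-124.13965531   36.20993987] [245. 405.]
```

View pics/s21.png

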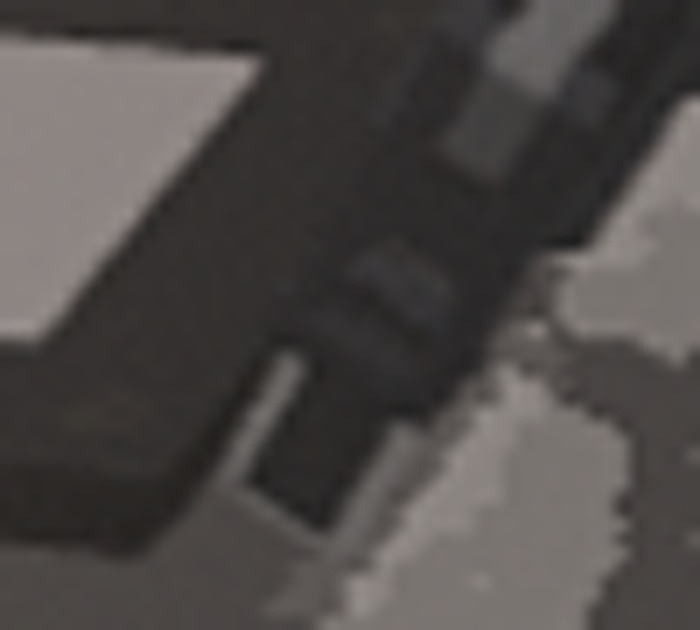

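View pics/t21.png

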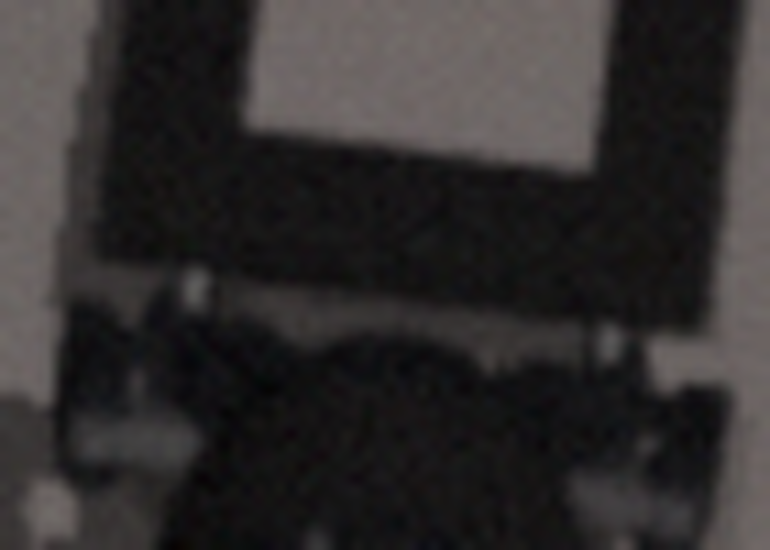

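```bash
python3 -m jog '[{"dx":-1,"dy":0,"dz":-2,"ax":0,"ay":0,"az":0,"hand":-1}]'|grep -E "ft";python3 -m jog '[{"dx":-1,"dy":0,"dz":-2,"ax":0,"ay":0,"az":0,"hand":-1}]'|grep -E "ft"; python3 -m jog '[{"dx":-1.2,"dy":0,"dz":-1.9,"ax":0,"ay":0,"az":0,"hand":-1}]'|grep -E "ft"
python3 - <<'E'
from h import *
st()
E
```

```text
ft_force: [-7.6, 0.7, -0.2]
ft_force: [-7.3, 0.7, -0.2]
ft_force: [-6.9, 1.1, 0.2]
t24.52 TCPb(mm) [-125.6   -9.    19.7] phi 21.9 toolx [-0.928  0.003 -0.373] tooly [ 0.004  1.    -0.   ] Fb [-7.03  0.29  0.23] op 1.00
```

```bash
python3 -m jog '[{"dx":-1.3,"dy":0,"dz":-1.9,"ax":0,"ay":0,"az":0,"hand":-1}]'|grep -E "ft";python3 -m jog '[{"dx":-1.3,"dy":0,"dz":-1.9,"ax":0,"ay":0,"az":0,"hand":-1}]'|grep -E "ft"; python3 -m jog '[{"dx":-1.4,"dy":0,"dz":-1.8,"ax":0,"ay":0,"az":0,"hand":-1}]'|grep -E "ft"
python3 - <<'E'
from h import *
st()
f=grab_frame('side');save(f,'s22.png',(280,180,420,290),5.6)
E
```

```text
ft_force: [-8.0, 1.4, 0.7]
ft_force: [-8.8, 1.8, -0.1]
ft_force: [-9.9, 2.1, 0.9]
t24.90 TCPb(mm) [-124.2   -9.1   26.3] phi 21.8 toolx [-0.928  0.004 -0.372] tooly [ 0.004  1.    -0.   ] Fb [-10.05   0.92   0.95] op 1.00
```

View pics/s22.png

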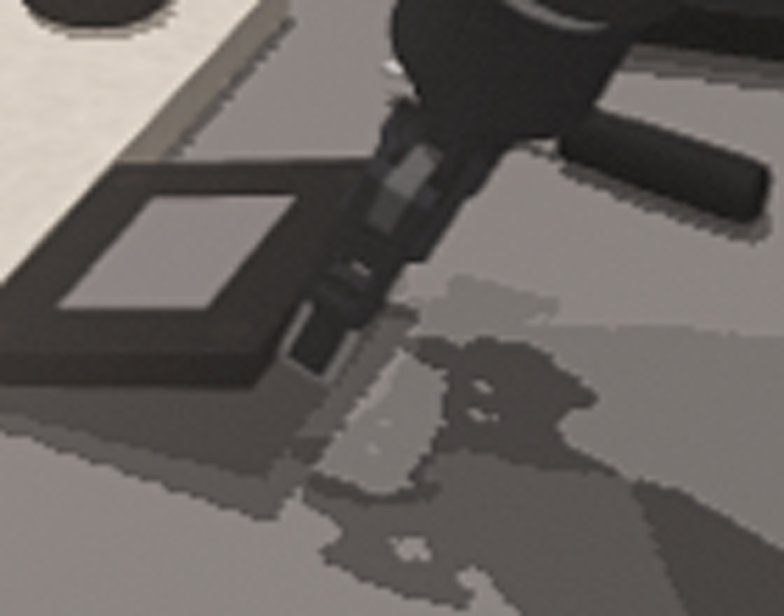

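```bash
python3 -m jog '[{"dx":-1.2,"dy":0,"dz":-1.9,"ax":0,"ay":0,"az":0,"hand":-1}]'|grep -E "ft";python3 -m jog '[{"dx":-1.2,"dy":0,"dz":-1.9,"ax":0,"ay":0,"az":0,"hand":-1}]'|grep -E "ft"; python3 -m jog '[{"dx":-1.3,"dy":0,"dz":-1.9,"ax":0,"ay":0,"az":0,"hand":-1}]'|grep -E "ft"
python3 - <<'E'
from h import *
st()
E
```

```text
ft_force: [-7.8, 2.1, 0.7]
ft_force: [-7.1, 1.1, 1.4]
ft_force: [-6.5, 0.3, -0.1]
t25.32 TCPb(mm) [-122.4   -9.    33.5] phi 21.9 toolx [-0.928  0.003 -0.373] tooly [0.004 1.    0.   ] Fb [-6.45 -0.46 -0.12] op 1.00
```

```bash
python3 -m jog '[{"dx":-1.5,"dy":0,"dz":-1.8,"ax":0,"ay":0,"az":0,"hand":-1}]'|grep -E "ft";python3 -m jog '[{"dx":-1.5,"dy":0,"dz":-1.8,"ax":0,"ay":0,"az":0,"hand":-1}]'|grep -E "ft"; python3 -m jog '[{"dx":-1.5,"dy":0,"dz":-1.8,"ax":0,"ay":0,"az":0,"hand":-1}]'|grep -E "ft"
python3 - <<'E'
from h import *
st()
f=grab_frame('side');save(f,'s23.png',(280,180,420,290),5.6)
E
```

```text
ft_force: [-8.3, 0.7, 1.4]
ft_force: [-7.2, 0.8, 1.7]
ft_force: [-8.0, 0.3, 1.0]
t25.70 TCPb(mm) [-120.1   -9.    40.4] phi 21.9 toolx [-0.928  0.003 -0.373] tooly [ 0.004  1.    -0.   ] Fb [-7.98 -0.66  0.97] op 1.00
```

View pics/s23.png

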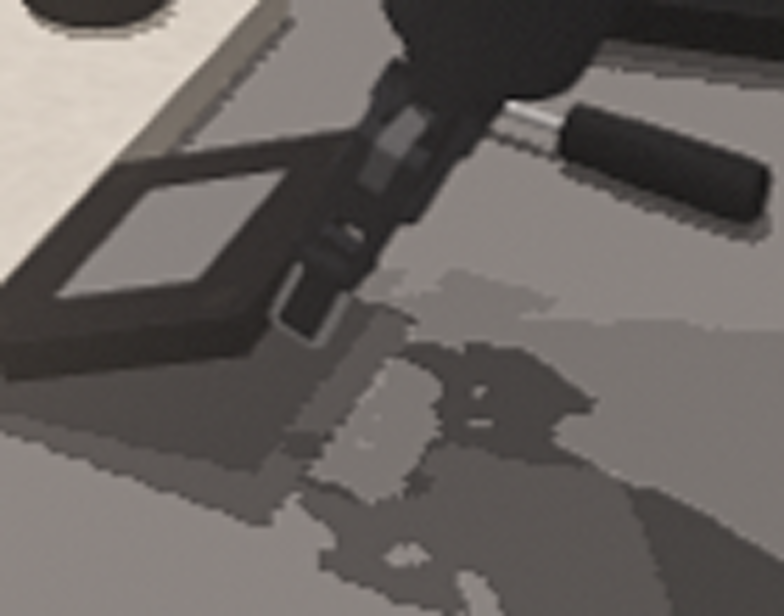

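It's past the earlier slip point, at about 24° of tilt, and sticking. I'll carry on along the arc.

```bash
python3 -m jog '[{"dx":-1.6,"dy":0,"dz":-1.8,"ax":0,"ay":0,"az":0,"hand":-1},{"dx":-1.6,"dy":0,"dz":-1.7,"ax":0,"ay":0,"az":0,"hand":-1}]'|grep -E "ft";python3 -m jog '[{"dx":-1.7,"dy":0,"dz":-1.7,"ax":0,"ay":0,"az":0,"hand":-1}]'|grep -E "ft"; python3 -m jog '[{"dx":-1.7,"dy":0,"dz":-1.7,"ax":0,"ay":0,"az":0,"hand":-1}]'|grep -E "ft"
python3 - <<'E'
from h import *
st()
E
```

```text
ft_force: [-8.2, 0.1, 2.2]
ft_force: [-8.4, 0.2, 1.5]
ft_force: [-7.3, 0.4, 0.6]
t26.25 TCPb(mm) [-116.3   -9.    49.6] phi 22.0 toolx [-0.927  0.003 -0.374] tooly [0.004 1.    0.   ] Fb [-7.27 -0.48  0.59] op 1.00
```

```bash
python3 -m jog '[{"dx":-1.8,"dy":0,"dz":-1.6,"ax":0,"ay":0,"az":0,"hand":-1},{"dx":-1.8,"dy":0,"dz":-1.6,"ax":0,"ay":0,"az":0,"hand":-1}]'|grep -E "ft";python3 -m jog '[{"dx":-1.9,"dy":0,"dz":-1.5,"ax":0,"ay":0,"az":0,"hand":-1}]'|grep -E "ft"; python3 -m jog '[{"dx":-1.9,"dy":0,"dz":-1.5,"ax":0,"ay":0,"az":0,"hand":-1}]'|grep -E "ft"
python3 - <<'E'
from h import *
st()
f=grab_frame('side');save(f,'s24.png',(260,150,420,280),5)
E
```

```text
ft_force: [-0.4, -0.2, -0.4]
ft_force: [-0.8, 0.1, -0.4]
ft_force: [-0.8, 0.4, -0.2]
t26.75 TCPb(mm) [-111.6   -8.8   57.9] phi 22.0 toolx [-0.927  0.003 -0.374] tooly [0.003 1.    0.   ] Fb [-0.88  0.31 -0.16] op 1.00
```

View pics/s24.png

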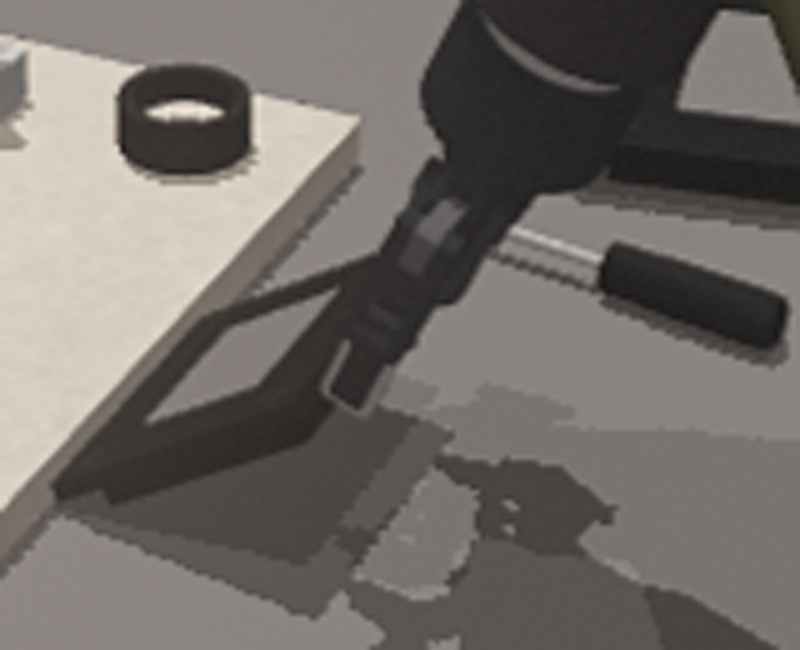

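```bash
python3 -m jog '[{"dx":-2.1,"dy":0,"dz":-1.2,"ax":0,"ay":0,"az":0,"hand":-1}]'|grep -E "ft";python3 -m jog '[{"dx":-2.1,"dy":0,"dz":-1.2,"ax":0,"ay":0,"az":0,"hand":-1}]'|grep -E "ft"; python3 -m jog '[{"dx":-2.1,"dy":0,"dz":-1.2,"ax":0,"ay":0,"az":0,"hand":-1}]'|grep -E "ft"
python3 - <<'E'
from h import *
st()
f=grab_frame('side');save(f,'s25.png',(260,150,420,280),5)
E
```

```text
ft_force: [-3.2, 1.4, -0.4]
ft_force: [-2.1, 0.1, 0.3]
ft_force: [-2.1, 0.5, 0.9]
t27.18 TCPb(mm) [-107.2   -8.9   63.4] phi 22.0 toolx [-0.927  0.003 -0.374] tooly [0.003 1.    0.   ] Fb [-2.11  0.26  0.93] op 1.00
```

View pics/s25.png

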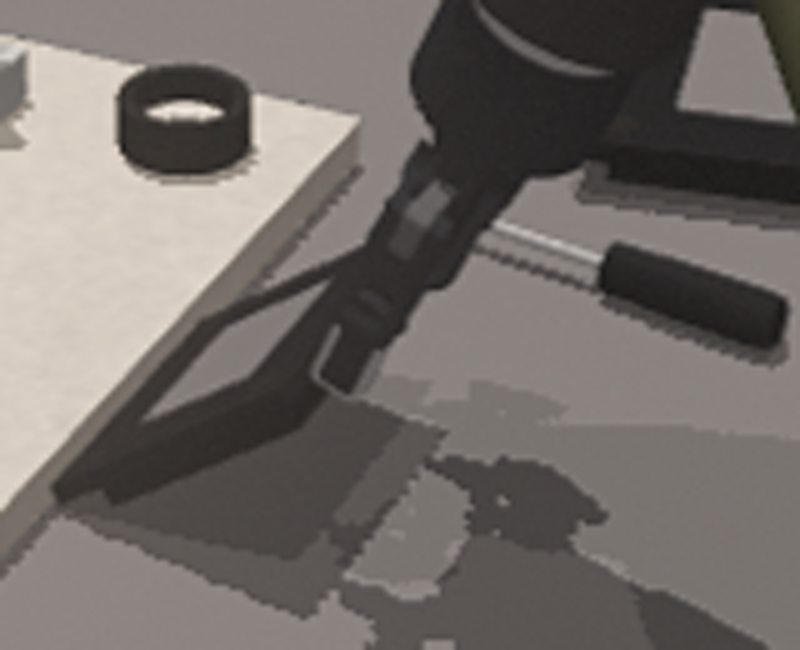

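```bash
python3 -m jog '[{"dx":-3,"dy":0,"dz":-1.3,"ax":0,"ay":0,"az":0,"hand":-1},{"dx":-3,"dy":0,"dz":-1.3,"ax":0,"ay":0,"az":0,"hand":-1}]'|grep -E "ft";python3 -m jog '[{"dx":-3,"dy":0,"dz":-1.3,"ax":0,"ay":0,"az":0,"hand":-1},{"dx":-3,"dy":0,"dz":-1.2,"ax":0,"ay":0,"az":0,"hand":-1}]'|grep -E "ft"
python3 - <<'E'
from h import *
st()
f=grab_frame('side');save(f,'s26.png',(260,150,420,280),5)
E
```

```text
ft_force: [-4.6, 1.1, 1.9]
ft_force: [-3.2, 0.1, 2.4]
t27.73 TCPb(mm) [-97.8  -8.9  72.7] phi 22.0 toolx [-0.927  0.003 -0.374] tooly [0.003 1.    0.   ] Fb [-3.23 -0.25  2.35] op 1.00
```

View pics/s26.png

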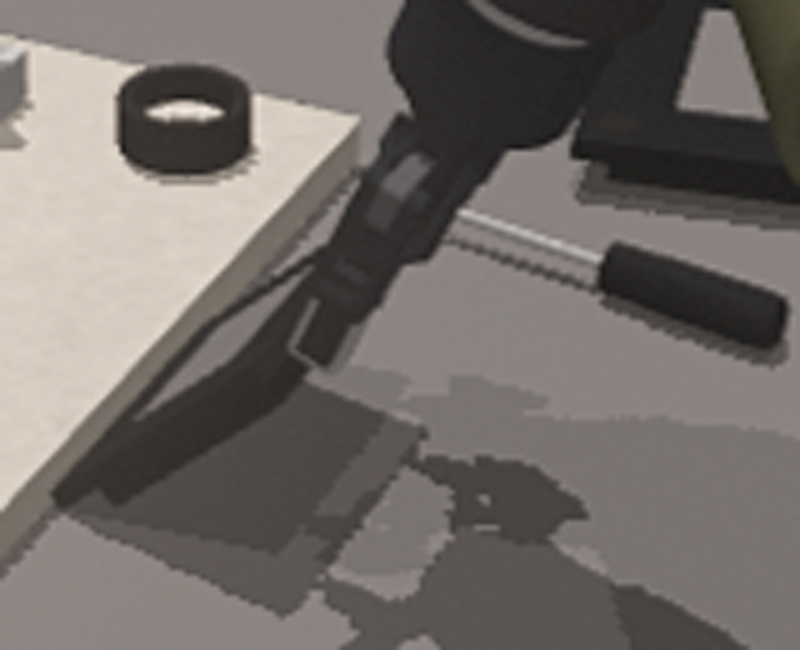

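```bash
python3 -m jog '[{"dx":-3.3,"dy":0,"dz":-1.1,"ax":0,"ay":0,"az":0,"hand":-1},{"dx":-3.3,"dy":0,"dz":-1.1,"ax":0,"ay":0,"az":0,"hand":-1},{"dx":-3.4,"dy":0,"dz":-1,"ax":0,"ay":0,"az":0,"hand":-1}]'|grep -E "ft";python3 -m jog '[{"dx":-3.4,"dy":0,"dz":-0.9,"ax":0,"ay":0,"az":0,"hand":-1},{"dx":-3.5,"dy":0,"dz":-0.8,"ax":0,"ay":0,"az":0,"hand":-1}]'|grep -E "ft"
python3 - <<'E'
from h import *
st()
f=grab_frame('side');save(f,'s27.png',(260,150,420,280),5)
E
```

```text
ft_force: [-4.7, 1.3, 3.8]
ft_force: [-5.7, 0.3, 6.1]
t28.40 TCPb(mm) [-83.7  -9.   84.4] phi 22.0 toolx [-0.927  0.003 -0.375] tooly [0.003 1.    0.   ] Fb [-5.67 -0.39  6.14] op 1.00
```

View pics/s27.png

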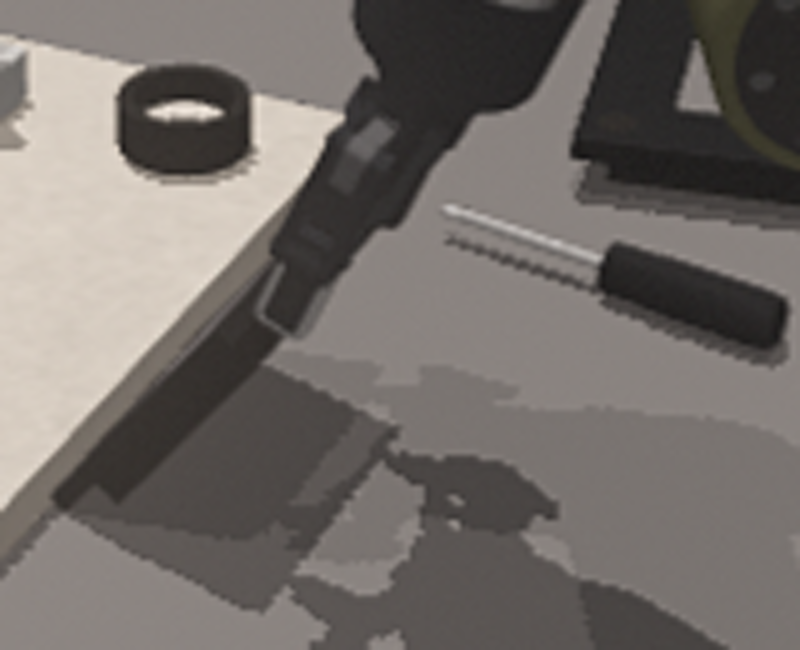

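```bash
python3 -m jog '[{"dx":-3.4,"dy":0,"dz":-1.2,"ax":0,"ay":0,"az":0,"hand":-1},{"dx":-3.4,"dy":0,"dz":-0.7,"ax":0,"ay":0,"az":0,"hand":-1},{"dx":-3.4,"dy":0,"dz":-0.6,"ax":0,"ay":0,"az":0,"hand":-1}]'|grep -E "ft";python3 -m jog '[{"dx":-3.4,"dy":0,"dz":-0.5,"ax":0,"ay":0,"az":0,"hand":-1},{"dx":-3.4,"dy":0,"dz":-0.4,"ax":0,"ay":0,"az":0,"hand":-1}]'|grep -E "ft"
python3 - <<'E'
from h import *
st();print(sense()['joints'])
f=grab_frame('side');save(f,'s28.png',(260,150,420,280),5)
E
```

```text
ft_force: [-5.3, 1.2, 6.3]
ft_force: [-3.9, 0.4, 6.5]
t29.07 TCPb(mm) [-68.8  -8.9  94.2] phi 22.1 toolx [-0.927  0.003 -0.376] tooly [0.003 1.    0.   ] Fb [-3.95 -0.12  6.49] op 1.00
[ 0.32614942 -0.39469707 -0.66077555  0.19916027 -0.96346463 -2.10453388]
```

View pics/s28.png

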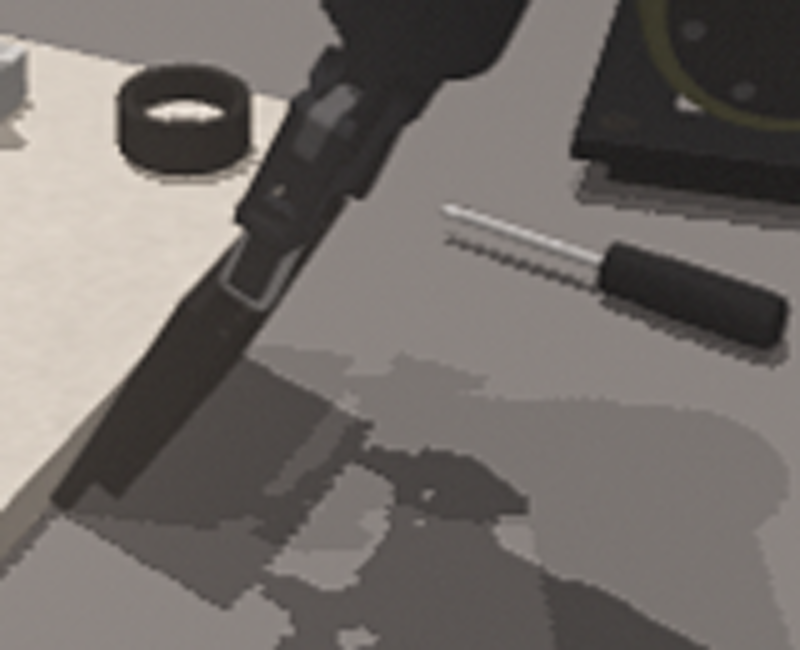

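```bash
python3 -m jog '[{"dx":-3.7,"dy":0,"dz":-0.5,"ax":0,"ay":0,"az":0,"hand":-1},{"dx":-3.7,"dy":0,"dz":-0.3,"ax":0,"ay":0,"az":0,"hand":-1}]'|grep -E "ft";python3 -m jog '[{"dx":-3.8,"dy":0,"dz":-0.1,"ax":0,"ay":0,"az":0,"hand":-1},{"dx":-3.8,"dy":0,"dz":0,"ax":0,"ay":0,"az":0,"hand":-1}]'|grep -E "ft"
python3 - <<'E'
from h import *
st();
f=grab_frame('side');save(f,'s29.png',(260,150,420,280),5)
E
```

```text
ft_force: [-2.8, 0.0, 4.9]
ft_force: [-3.1, 0.5, 5.7]
t29.62 TCPb(mm) [-55.1  -8.9 100.6] phi 22.1 toolx [-0.927  0.003 -0.376] tooly [0.003 1.    0.001] Fb [-3.19  0.16  5.67] op 1.00
```

View pics/s29.png

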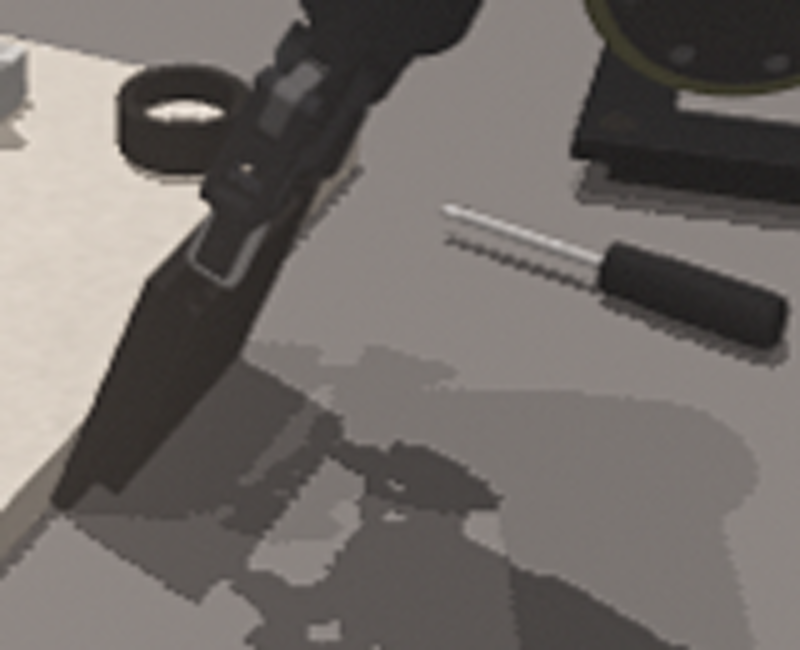

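```bash
python3 -m jog '[{"dx":-4.1,"dy":0,"dz":0.2,"ax":0,"ay":0,"az":0,"hand":-1},{"dx":-4.1,"dy":0,"dz":0.4,"ax":0,"ay":0,"az":0,"hand":-1}]'|grep -E "ft";python3 -m jog '[{"dx":-4.1,"dy":0,"dz":0.5,"ax":0,"ay":0,"az":0,"hand":-1},{"dx":-4.1,"dy":0,"dz":0.7,"ax":0,"ay":0,"az":0,"hand":-1}]'|grep -E "ft"
python3 - <<'E'
from h import *
st();
f=grab_frame('side');save(f,'s30.png',(240,130,400,260),5)
E
```

```text
ft_force: [-0.7, 0.2, 0.7]
ft_force: [-0.4, 0.8, 1.4]
t30.18 TCPb(mm) [-40.1  -9.1 103.3] phi 21.9 toolx [-0.928  0.003 -0.373] tooly [0.003 1.    0.   ] Fb [-0.52  0.77  1.42] op 1.00
```

View pics/s30.png

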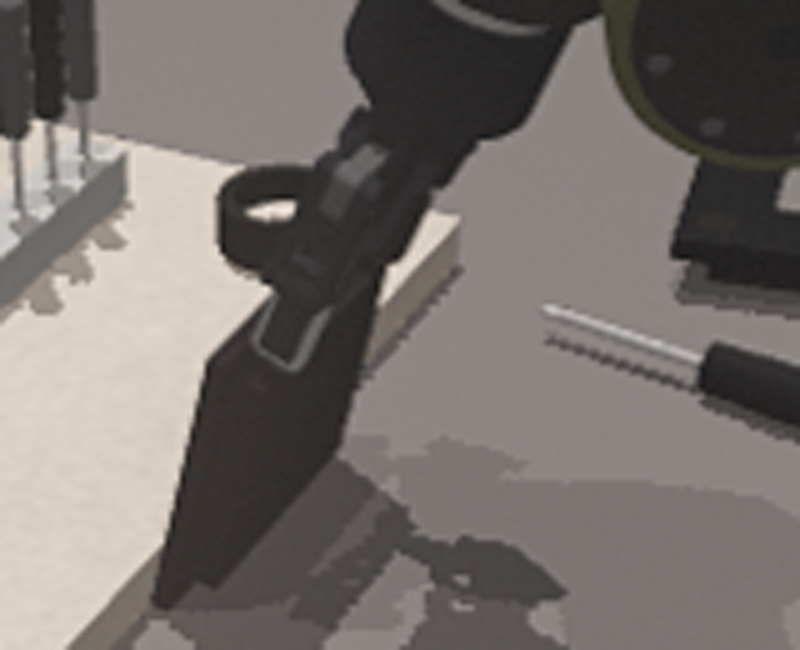

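The finger is now hooked behind the top rim with the stand at about 79°. I'll push forward over the balance point.

```bash
python3 -m jog '[{"dx":-3.2,"dy":0,"dz":1.2,"ax":0,"ay":0,"az":0,"hand":-1},{"dx":-3.2,"dy":0,"dz":1.2,"ax":0,"ay":0,"az":0,"hand":-1},{"dx":-3.2,"dy":0,"dz":1.3,"ax":0,"ay":0,"az":0,"hand":-1}]'|grep -E "ft";python3 -m jog '[{"dx":-3.2,"dy":0,"dz":1.3,"ax":0,"ay":0,"az":0,"hand":-1},{"dx":-3.2,"dy":0,"dz":1.3,"ax":0,"ay":0,"az":0,"hand":-1}]'|grep -E "ft"
python3 - <<'E'
from h import *
st();
f=grab_frame('side');save(f,'s31.png',(240,130,400,260),5)
E
```

```text
ft_force: [-0.7, 0.7, 0.2]
ft_force: [0.1, -0.1, -0.2]
t30.85 TCPb(mm) [-22.9  -9.2 103.8] phi 22.0 toolx [-0.927  0.003 -0.374] tooly [0.003 1.    0.   ] Fb [ 0.12 -0.05 -0.21] op 1.00
```

View pics/s31.png

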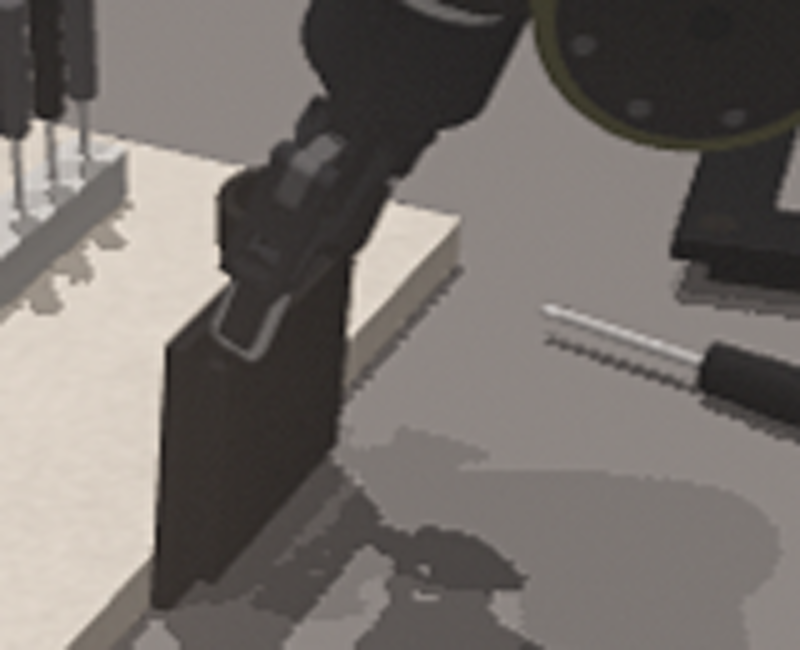

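```bash
python3 -m jog '[{"dx":-3.2,"dy":0,"dz":1.3,"ax":0,"ay":0,"az":0,"hand":-1},{"dx":-3.2,"dy":0,"dz":1.3,"ax":0,"ay":0,"az":0,"hand":-1},{"dx":-3.2,"dy":0,"dz":1.3,"ax":0,"ay":0,"az":0,"hand":-1}]'|grep -E "ft";python3 -m jog '[{"dx":-3.2,"dy":0,"dz":1.3,"ax":0,"ay":0,"az":0,"hand":-1},{"dx":-3.2,"dy":0,"dz":1.3,"ax":0,"ay":0,"az":0,"hand":-1}]'|grep -E "ft"
python3 - <<'E'
from h import *
st();
f=grab_frame('side');save(f,'s32.png',(240,130,400,260),5)
E
```

```text
ft_force: [-1.9, 0.5, 0.6]
ft_force: [-1.1, -1.0, 2.3]
t31.52 TCPb(mm) [ -5.5  -9.2 103.9] phi 22.0 toolx [-0.927  0.003 -0.374] tooly [0.003 1.    0.   ] Fb [-1.01 -1.09  2.34] op 1.00
```

View pics/s32.png

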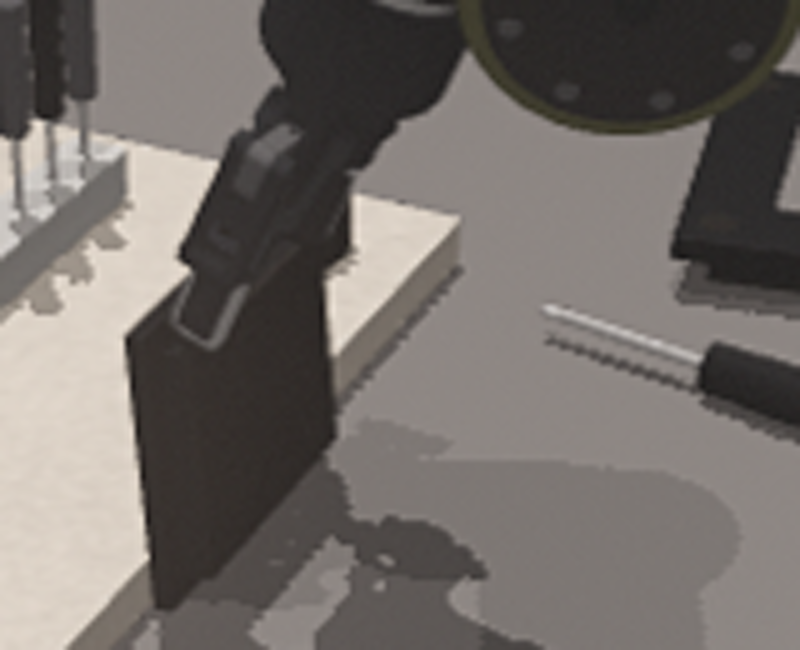

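```bash
python3 -m jog '[{"dx":-3.2,"dy":0,"dz":1.3,"ax":0,"ay":0,"az":0,"hand":-1},{"dx":-3.2,"dy":0,"dz":1.3,"ax":0,"ay":0,"az":0,"hand":-1}]'|grep -E "ft";python3 -m jog '[{"dx":-3.2,"dy":0,"dz":1.2,"ax":0,"ay":0,"az":0,"hand":-1},{"dx":-3.2,"dy":0,"dz":1.2,"ax":0,"ay":0,"az":0,"hand":-1}]'|grep -E "ft"
python3 - <<'E'
from h import *
st();
f=grab_frame('side');save(f,'s33.png',(240,130,400,260),5)
E
```

```text
ft_force: [-0.7, 0.0, 2.2]
ft_force: [-1.1, -0.1, 2.1]
t32.08 TCPb(mm) [  8.4  -9.2 104.4] phi 22.0 toolx [-0.927  0.003 -0.375] tooly [0.003 1.    0.   ] Fb [-1.06 -0.27  2.07] op 1.00
```

View pics/s33.png

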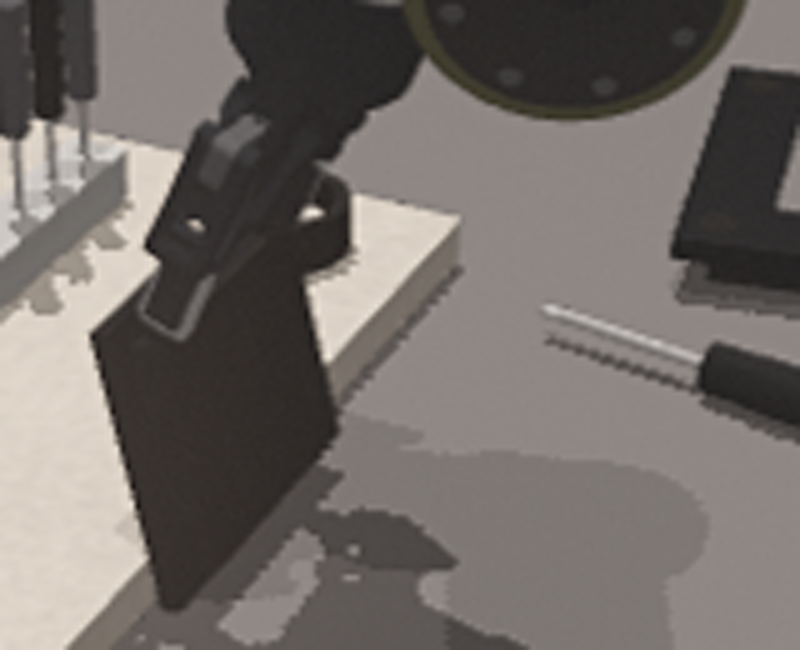

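```bash
python3 -m jog '[{"dx":-3.2,"dy":0,"dz":1.3,"ax":0,"ay":0,"az":0,"hand":-1},{"dx":-3.2,"dy":0,"dz":1.3,"ax":0,"ay":0,"az":0,"hand":-1}]'|grep -E "ft";python3 -m jog '[{"dx":-3.2,"dy":0,"dz":1.2,"ax":0,"ay":0,"az":0,"hand":-1},{"dx":-3.2,"dy":0,"dz":1.2,"ax":0,"ay":0,"az":0,"hand":-1}]'|grep -E "ft"
python3 - <<'E'
from h import *
st();
f=grab_frame('side');save(f,'s34.png',(240,130,400,260),5)
E
```

```text
ft_force: [-0.1, 0.5, 2.4]
ft_force: [0.1, 0.8, 0.3]
t32.62 TCPb(mm) [ 21.3  -9.4 103.1] phi 21.9 toolx [-0.928  0.003 -0.372] tooly [0.004 1.    0.   ] Fb [-0.02  0.83  0.25] op 1.00
```

View pics/s34.png

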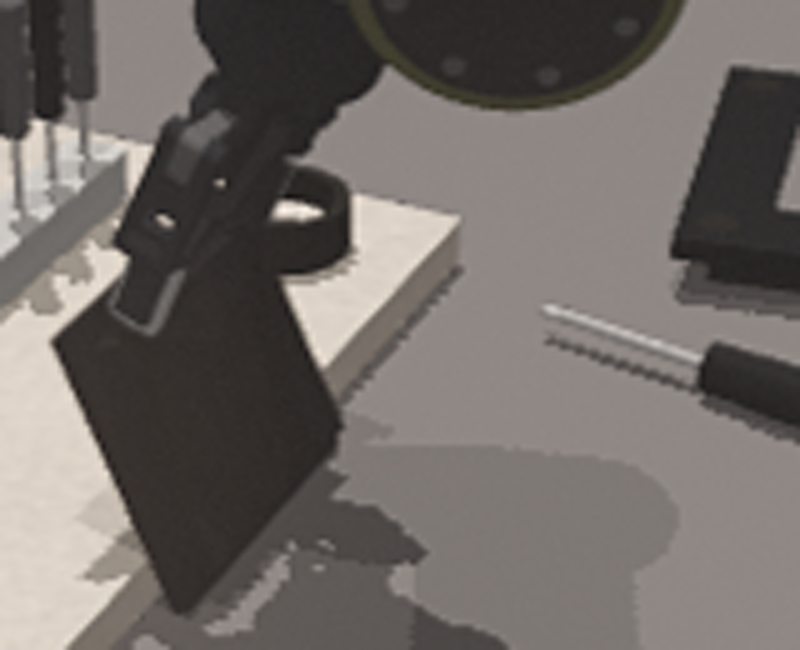

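```bash
python3 -m jog '[{"dx":-2,"dy":0,"dz":0.5,"ax":0,"ay":0,"az":0,"hand":-1},{"dx":0,"dy":0,"dz":0,"ax":0,"ay":0,"az":0,"hand":-1},{"dx":0,"dy":0,"dz":0,"ax":0,"ay":0,"az":0,"hand":-1}]'|grep -E "ft"
python3 - <<'E'
from h import *
st();
f=grab_frame('side');save(f,'s35.png',(200,110,400,260),4)
E
```

```text
ft_force: [-0.2, 0.3, -0.1]
t33.05 TCPb(mm) [ 23.6  -9.3 104.3] phi 21.9 toolx [-0.928  0.003 -0.374] tooly [0.003 1.    0.   ] Fb [-0.27  0.25 -0.12] op 1.00
```

View pics/s35.png

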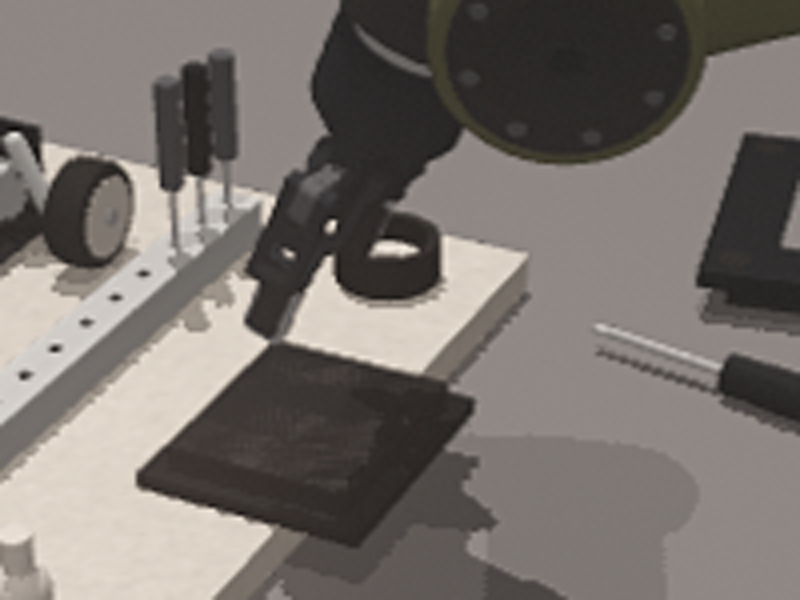

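The stand fell over and lies right way up on the board. I'll retreat, set the hand vertical in front of it and measure.

```bash
python3 -m jog '[{"dx":5,"dy":0,"dz":-4,"ax":0,"ay":1,"az":0,"hand":-1},{"dx":12,"dy":0,"dz":-5,"ax":0,"ay":3,"az":0,"hand":-1},{"dx":16,"dy":0,"dz":-4,"ax":0,"ay":4,"az":0,"hand":-1},{"dx":16,"dy":0,"dz":-3,"ax":0,"ay":5,"az":0,"hand":-1},{"dx":16,"dy":0,"dz":-2,"ax":0,"ay":5,"az":0,"hand":-1},{"dx":10,"dy":0,"dz":0,"ax":0,"ay":3,"az":0,"hand":-1},{"dx":5,"dy":0,"dz":5,"ax":0,"ay":1,"az":0,"hand":-1}]'|grep -E "ft"
python3 - <<'E'
from h import *
need(-55,-9,14)
f=grab_frame('top');save(f,'t36.png',(230,120,420,262),4.2)
E
```

```text
ft_force: [0.1, 0.1, -0.3]
t33.98 TCPb(mm) [-58.9  -8.9  98.6] phi -0.0 toolx [-1.     0.003  0.001] tooly [0.003 1.    0.001] Fb [ 0.14  0.07 -0.35] op 1.00
need tool dx,dy,dz [-4.  -0.2 84.6]
```

View pics/t36.png

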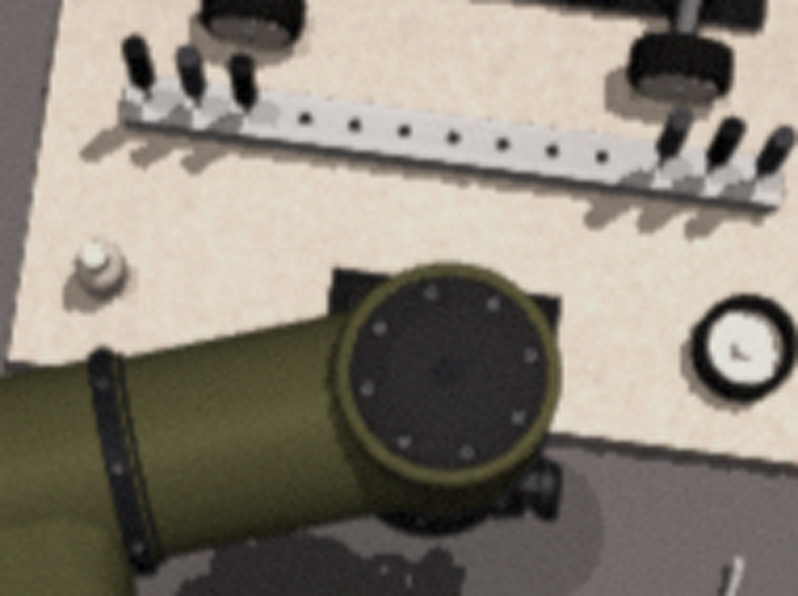

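```bash
python3 - <<'E'
from h import *
f=grab_frame('top')
for uv,z in (((333,268),.033),((558,296),.033),((130,122),.05),((775,208),.05)):
    print(np.round(tob(ray(f,np.array(uv)/4.2+[230,120],z))*1e3,1))
E
python3 -m jog '[{"dx":0,"dy":0,"dz":20,"ax":0,"ay":0,"az":0,"hand":-1},{"dx":0,"dy":0,"dz":25,"ax":0,"ay":0,"az":0,"hand":-1},{"dx":2,"dy":0,"dz":20,"ax":0,"ay":0,"az":0,"hand":-1},{"dx":0,"dy":0,"dz":12,"ax":0,"ay":0,"az":0,"hand":-1},{"dx":0,"dy":0,"dz":7,"ax":0,"ay":0,"az":0,"hand":-1},{"dx":0,"dy":0,"dz":0,"ax":0,"ay":0,"az":0,"hand":-1}]'|grep -E "ft"
python3 - <<'E'
from h import *
need(-33,-9,14)
f=grab_frame('side');save(f,'s36.png',(240,140,400,260),5)
E
```

```text
[77.7 60.8 33. ]
[ 78.6 -76.2  33. ]
[146.5 192.7  50. ]
[ 145.5 -198.2   50. ]
ft_force: [-0.2, -0.2, 0.8]
t34.83 TCPb(mm) [-61.3  -9.1  14. ] phi -0.1 toolx [-1.     0.003  0.001] tooly [0.003 1.    0.   ] Fb [-0.18 -0.24  0.79] op 1.00
need tool dx,dy,dz [-28.3   0.2  -0. ]
```

View pics/s36.png

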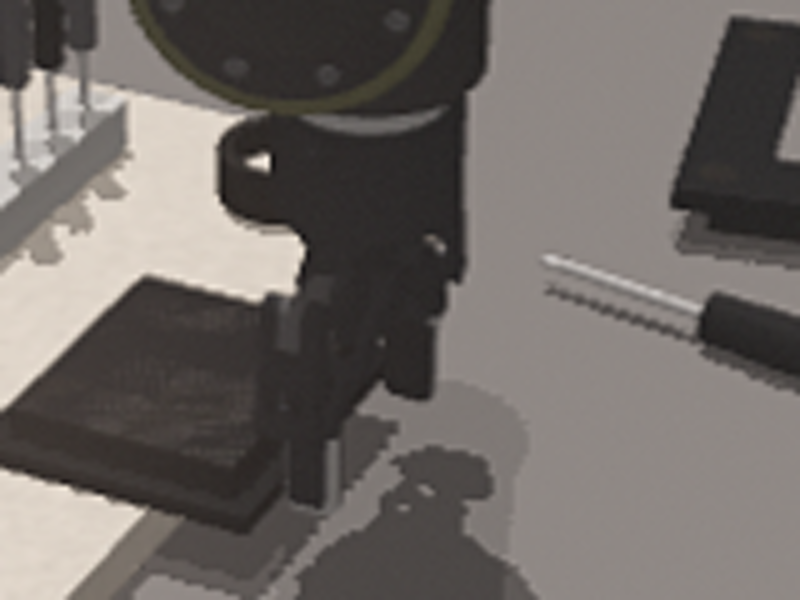

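```bash
python3 -m jog '[{"dx":-4,"dy":0,"dz":0,"ax":0,"ay":0,"az":0,"hand":-1},{"dx":-4,"dy":0,"dz":0,"ax":0,"ay":0,"az":0,"hand":-1},{"dx":-4,"dy":0,"dz":0,"ax":0,"ay":0,"az":0,"hand":-1},{"dx":-4,"dy":0,"dz":0,"ax":0,"ay":0,"az":0,"hand":-1}]'|grep -E "ft"; python3 -m jog '[{"dx":-5,"dy":0,"dz":0,"ax":0,"ay":0,"az":0,"hand":-1},{"dx":-5,"dy":0,"dz":0,"ax":0,"ay":0,"az":0,"hand":-1},{"dx":-5,"dy":0,"dz":0,"ax":0,"ay":0,"az":0,"hand":-1},{"dx":-5,"dy":0,"dz":0,"ax":0,"ay":0,"az":0,"hand":-1}]'|grep -E "ft";python3 - <<'E'
from h import *
need(10,-9,14)
f=grab_frame('side');save(f,'s37.png',(200,140,360,260),5)
E
```

```text
ft_force: [-2.5, 1.1, 1.7]
ft_force: [-2.6, -0.3, 2.4]
t35.88 TCPb(mm) [-24.9  -9.1  14.2] phi -0.0 toolx [-1.     0.003  0.001] tooly [0.003 1.    0.   ] Fb [-2.6  -0.58  2.42] op 1.00
need tool dx,dy,dz [-34.9   0.2   0.2]
```

View pics/s37.png

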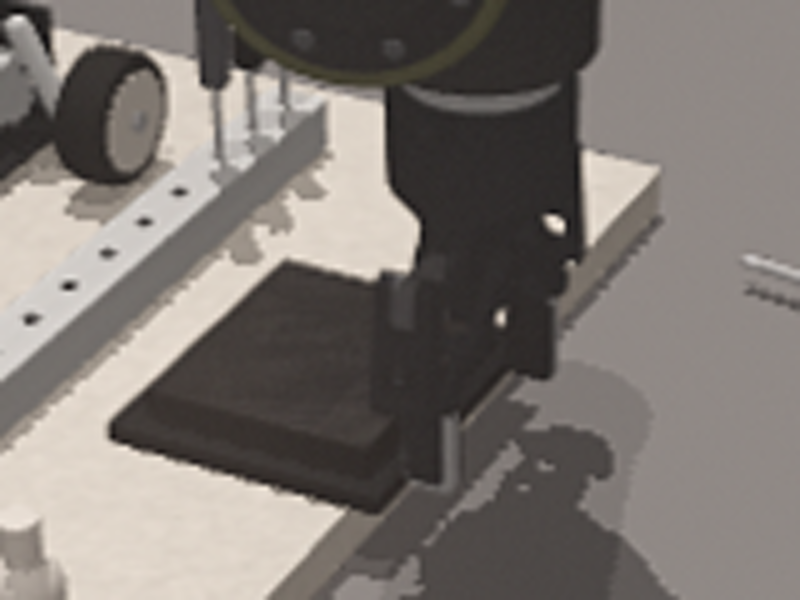

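```bash
python3 -m jog '[{"dx":-5,"dy":0,"dz":0,"ax":0,"ay":0,"az":0,"hand":-1},{"dx":-5,"dy":0,"dz":0,"ax":0,"ay":0,"az":0,"hand":-1},{"dx":-5,"dy":0,"dz":0,"ax":0,"ay":0,"az":0,"hand":-1},{"dx":-5,"dy":0,"dz":0,"ax":0,"ay":0,"az":0,"hand":-1},{"dx":-4,"dy":0,"dz":0,"ax":0,"ay":0,"az":0,"hand":-1},{"dx":-3,"dy":0,"dz":0,"ax":0,"ay":0,"az":0,"hand":-1},{"dx":-2,"dy":0,"dz":0,"ax":0,"ay":0,"az":0,"hand":-1}]'|grep -E "ft";python3 -m jog '[{"dx":-2,"dy":0,"dz":0,"ax":0,"ay":0,"az":0,"hand":-1}]'|grep -E "ft";python3 -m jog '[{"dx":-1,"dy":0,"dz":0,"ax":0,"ay":0,"az":0,"hand":-1}]'|grep -E "ft"
python3 - <<'E'
from h import *
need(14,-9,14)
f=grab_frame('side');save(f,'s38.png',(200,140,360,260),5)
f=grab_frame('top');save(f,'t38.png',(230,120,420,262),4.2)
E
```

```text
ft_force: [-0.7, -0.5, 0.7]
ft_force: [-1.4, 1.1, -0.4]
ft_force: [-1.6, -0.4, 0.1]
t37.05 TCPb(mm) [ 6.8 -9.2 14.1] phi -0.0 toolx [-1.     0.003  0.001] tooly [0.003 1.    0.   ] Fb [-1.58 -0.63  0.12] op 1.00
need tool dx,dy,dz [-7.2  0.2  0.1]
```

View pics/s38.png

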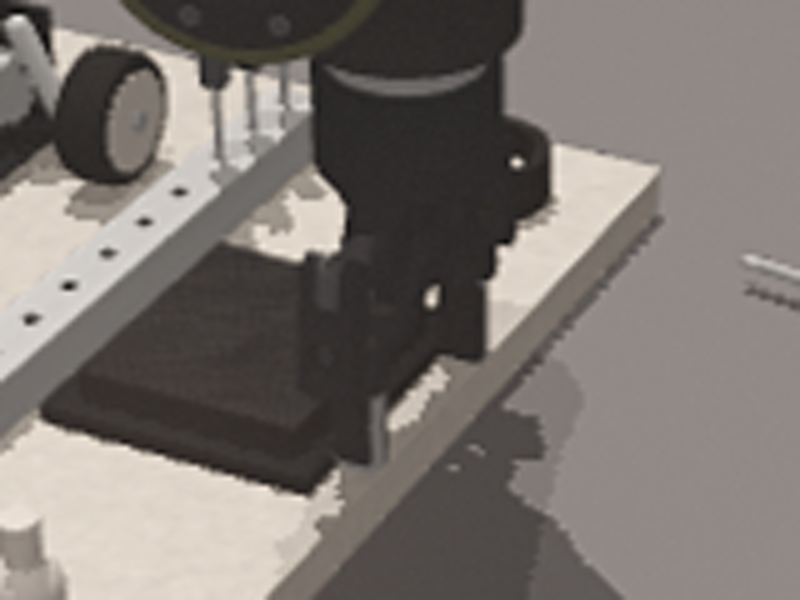

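View pics/t38.png

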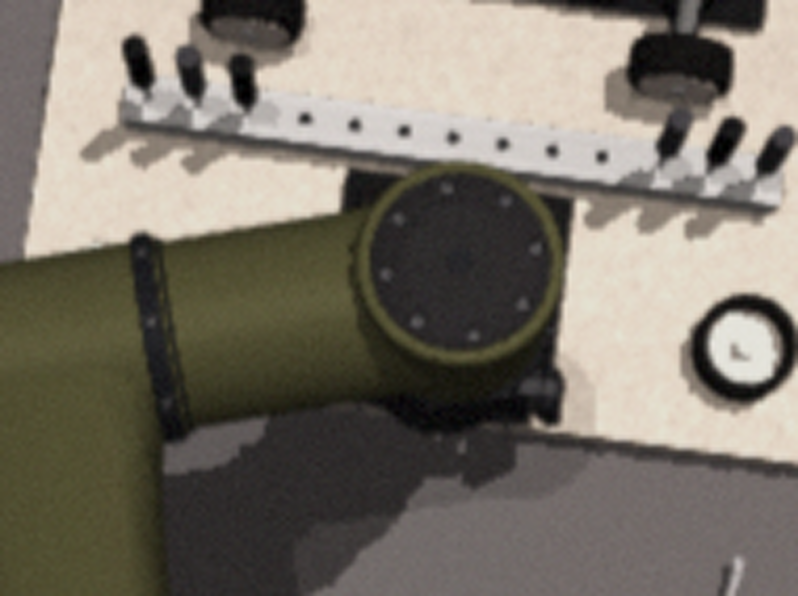

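```bash
python3 -m jog '[{"dx":-1,"dy":0,"dz":0,"ax":0,"ay":0,"az":0,"hand":-1},{"dx":-1,"dy":0,"dz":0,"ax":0,"ay":0,"az":0,"hand":-1}]'|grep -E "ft";python3 -m jog '[{"dx":-1,"dy":0,"dz":0,"ax":0,"ay":0,"az":0,"hand":-1}]'|grep -E "ft";python3 -m jog '[{"dx":-0.8,"dy":0,"dz":0,"ax":0,"ay":0,"az":0,"hand":-1}]'|grep -E "ft"; python3 -m jog '[{"dx":-0.8,"dy":0,"dz":0,"ax":0,"ay":0,"az":0,"hand":-1}]'|grep -E "ft"
python3 - <<'E'
from h import *
need(14,-9,14)
E
```

```text
ft_force: [-0.2, 0.6, -1.0]
ft_force: [-1.2, -0.5, -0.6]
ft_force: [-1.4, 0.4, -0.7]
ft_force: [-0.9, 0.7, -0.2]
t37.77 TCPb(mm) [11.5 -9.2 14.2] phi -0.0 toolx [-1.     0.003  0.001] tooly [0.003 1.    0.   ] Fb [-1.    0.58 -0.21] op 1.00
need tool dx,dy,dz [-2.5  0.2  0.2]
```

```bash
for i in 1; do python3 -m jog '[{"dx":-0.7,"dy":0,"dz":0,"ax":0,"ay":0,"az":0,"hand":-1}]'|grep -E "ft";python3 -m jog '[{"dx":-0.7,"dy":0,"dz":0,"ax":0,"ay":0,"az":0,"hand":-1}]'|grep -E "ft";python3 -m jog '[{"dx":-0.7,"dy":0,"dz":0,"ax":0,"ay":0,"az":0,"hand":-1}]'|grep -E "ft";done
python3 - <<'E'
from h import *
need(14,-9,14)
E
```

```text
ft_force: [-0.6, -0.3, -0.6]
ft_force: [-1.7, 0.1, -0.2]
ft_force: [-1.6, 0.1, -0.5]
t38.15 TCPb(mm) [13.5 -9.3 14.1] phi -0.0 toolx [-1.     0.003  0.001] tooly [0.003 1.    0.   ] Fb [-1.59 -0.06 -0.49] op 1.00
need tool dx,dy,dz [-0.5  0.3  0.1]
```

```bash
python3 -m jog '[{"dx":-0.6,"dy":0,"dz":0,"ax":0,"ay":0,"az":0,"hand":-1}]'|grep -E "ft";python3 -m jog '[{"dx":-0.6,"dy":0,"dz":0,"ax":0,"ay":0,"az":0,"hand":-1}]'|grep -E "ft"
python3 - <<'E'
from h import *
need(14,-9,14)
E
```

```text
ft_force: [-2.1, 0.7, -0.3]
ft_force: [-5.9, 0.4, 2.0]
t38.40 TCPb(mm) [14.  -9.4 14.1] phi -0.1 toolx [-1.     0.003  0.002] tooly [ 0.003  1.    -0.   ] Fb [-5.89 -0.33  1.99] op 1.00
need tool dx,dy,dz [0.  0.4 0.1]
```

It met the rack at TCP x = 14.0, exactly as predicted. One small squaring step, then I'll retreat.

```bash
python3 -m jog '[{"dx":-0.3,"dy":0,"dz":0,"ax":0,"ay":0,"az":0,"hand":-1}]'|grep -E "ft"; python3 -m jog '[{"dx":1,"dy":0,"dz":0,"ax":0,"ay":0,"az":0,"hand":-1},{"dx":3,"dy":0,"dz":0,"ax":0,"ay":0,"az":0,"hand":-1},{"dx":8,"dy":0,"dz":0,"ax":0,"ay":0,"az":0,"hand":-1},{"dx":14,"dy":0,"dz":-4,"ax":0,"ay":0,"az":0,"hand":-1},{"dx":18,"dy":0,"dz":-10,"ax":0,"ay":0,"az":0,"hand":-1},{"dx":20,"dy":0,"dz":-14,"ax":0,"ay":0,"az":0,"hand":-1},{"dx":24,"dy":0,"dz":-16,"ax":0,"ay":0,"az":0,"hand":-1},{"dx":24,"dy":0,"dz":-16,"ax":0,"ay":0,"az":0,"hand":-1},{"dx":20,"dy":0,"dz":-16,"ax":0,"ay":0,"az":0,"hand":-1},{"dx":12,"dy":0,"dz":-10,"ax":0,"ay":0,"az":0,"hand":-1},{"dx":0,"dy":0,"dz":0,"ax":0,"ay":0,"az":0,"hand":-1}]'|grep -E "ft"
python3 - <<'E'
from h import *
st();print(sense()['joints'])
f=grab_frame('side');save(f,'s40.png',(100,110,360,290),3)
f=grab_frame('top');save(f,'t40.png',(230,120,420,262),4.2)
im=f['pixels'].astype(int)
E
```

```text
ft_force: [-6.7, 1.9, 2.5]
ft_force: [0.8, 0.0, 0.2]
t39.90 TCPb(mm) [-128.8   -8.6  101.7] phi 0.1 toolx [-1.     0.003 -0.003] tooly [0.003 1.    0.001] Fb [0.83 0.12 0.18] op 1.00
[ 2.68367638e-01 -2.00394892e-01 -3.77673059e-01 -3.20998561e-04
 -1.39056235e+00 -1.96067665e+00]
```

View pics/s40.png

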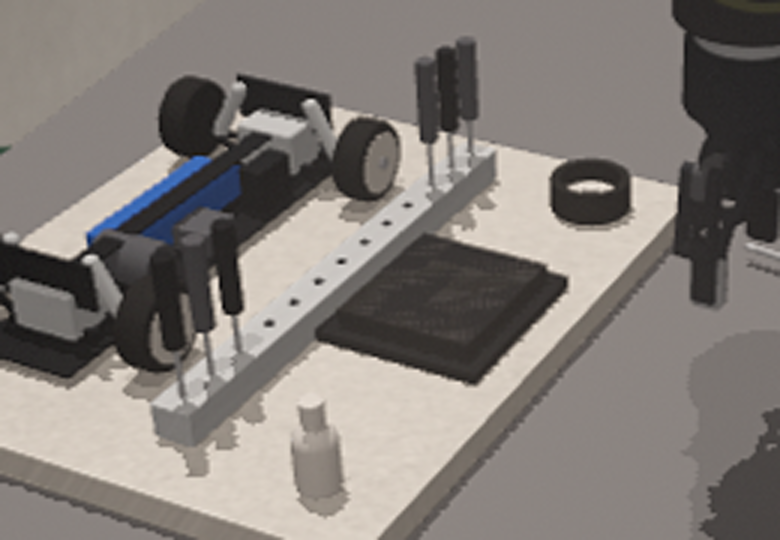

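View pics/t40.png

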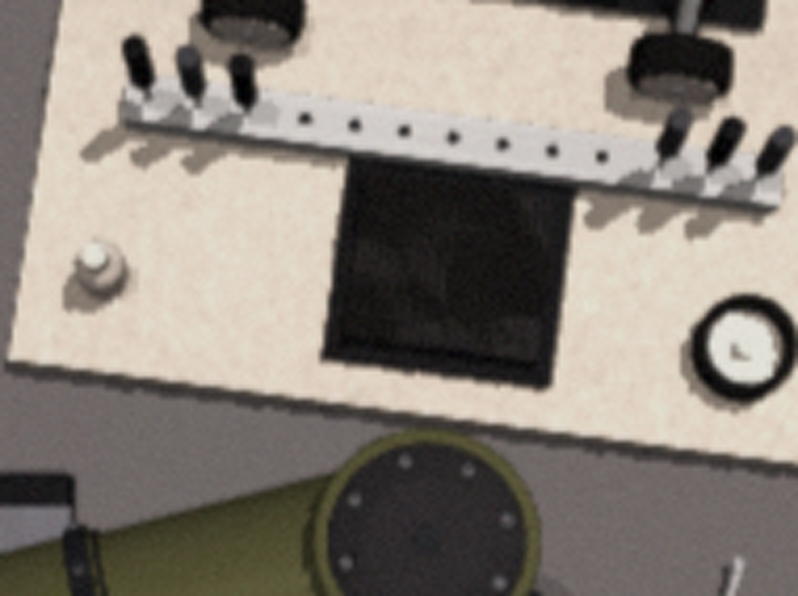

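Run:
```python
from h import *
a=cv2.imread('pics/top0.png');f=grab_frame('top');b=f['pixels']
for n,(x,y) in dict(glue=(254,184),wheel=(407,203),pack=(237,260),driver=(396,285)).items():
    t=a[y-14:y+14,x-14:x+14];w=b[y-22:y+22,x-22:x+22];r=cv2.matchTemplate(w,t,cv2.TM_CCOEFF_NORMED);print(n,cv2.minMaxLoc(r)[1],np.array(cv2.minMaxLoc(r)[3])-8)
for uv in((325,358),(550,386)): print(np.round(tob(ray(f,np.array(uv)/4.2+[230,120],.033))*1e3,1))
```

```text
glue 0.9981838464736938 [0 0]
wheel 0.999305784702301 [0 0]
pack 0.381598562002182 [4 8]
driver 0.9955836534500122 [0 0]
[22.4 58.4 33. ]
[ 23.3 -78.1  33. ]
```

Run:
```python
from h import *
from rig import hand_in
a=cv2.imread('pics/side0.png');b=grab_frame('side')['pixels']
x,y=297,313;t=a[y-22:y+22,x-45:x+45];w=b[y-30:y+30,x-53:x+53];r=cv2.matchTemplate(w,t,cv2.TM_CCOEFF_NORMED);print(cv2.minMaxLoc(r)[1],np.array(cv2.minMaxLoc(r)[3])-8)
print(sense()['clock'],hand_in())
```

```text
0.9933931231498718 [0 0]
the job is handed in; nothing more can be done
40.1 None
```

The stand is lying right way up on the board against the driver rack, and I handed the job in at about 40 s. I pushed it to the board's front edge, tipped it up on edge and over with both open fingertips, then slid it back.

**Final checks**
- **Position:** it met the rack exactly where predicted. The last pictures put its front edge 22–23 mm behind the board's front edge. They read about 3 mm short on the rack, so that matches the 25 mm expected.
- **Squareness:** within about 1° of the rack, and its centre is about 10 mm off the board's middle line.
- **Bystanders:** the glue bottle, wheel and screwdriver showed no shift in the top view. The arm hid the pack there, and the side view showed it unmoved.
- **Robot:** clear of everything at the end.

**What went wrong on the way**
- **Slipped tips:** the first tipping attempt slipped and the stand dropped flat on the bench. I gave up the second and let it drop; the third worked.
- **Joint limits:** joint 3 ran into its limit twice, once on the first approach (with joint 2) and once during the second tip, reading up to 0.003 rad past the rounded range.
- **Force spikes:** the approach jolt gave a wrist reading of about 110 N, close to the 120 N limit, in free air. The second-tip jolt read about 43 N while the fingers were on the stand. I think it came from the joint stop, but I can't rule out a brief press over 20 N.
- **Other pushes:** every other reading on the stand was 11 N or less, but I only read the force after each short move.

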